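# Put the setting gauge away and close the sealed gauge case

## Robot

A 6-joint arm with a two-finger parallel gripper is mounted at the origin on the work surface. World frame = base frame: x ahead of the robot, y to its left, z up, the work surface at z = 0. Lengths are in m, angles in rad, forces in N, time in s.
With the tool pointing down it reaches from about 0.375 to 0.9 m from the base axis. Payload 3.1 kg.
Tool frame: the origin (TCP) lies midway between the tips of the shut fingers; the grasp point (between the pads) lies 19 mm behind it; z points along the fingers, x is the direction in which the jaws open and shut, and the axes are right-handed (so a half turn about z gives the same grasp; the last joint's range is limited). The gripper opens to 87 mm and grips with 3 to 60 N. Pads are 19 mm wide; open, the fingers measure 117 mm over their backs; the gripper's body (75 mm by 190 mm) begins 51 mm behind the grasp point.
Start: joints at [1.127, 0.527, 1.433, -0, 1.181, -0.178], TCP at [0.164, 0.603, 0.223] pointing down, gripper open.
Joint ranges: [-3.08, 3.08], [-0.75, 2.2], [0.22, 2.44], [-1.43, 4.57], [0, 2.65], [-2.85, 2.85]. Speed limits (rad/s): [2.79, 2.79, 3.14, 3.14, 3.14, 3.14].

## Interface

Orientations are given as a unit quaternion [x, y, z, w].
In Python, from rig import * gives the robot as it stands.
- The arm moves only by the tool drive_tool, never from a script. Its argument "plan" is a list of rows, each an object with "offset": the shift along the tool's x, y, z in cm, a list of three; "delta_rot": the turn, a rotation vector about the tool's x, y, z in degrees, a list of three; "jaw": the finger opening in cm, from 0 to 8.7. In form: [{"offset": [dx, dy, dz], "delta_rot": [wx, wy, wz], "jaw": jaw}, ...]. A call has exactly 8 rows; each row is the pose to reach, as a shift and turn from the pose commanded when the call began, along the tool's axes at that moment; what a row does not reach only later rows make up. A row lasts 1/12 s, in which the tool goes at most 41.7 mm and 7.16 degrees, less where a joint would pass 70% of its speed; a pose out of reach is approached as far as the arm can. A call with a gripper value outside its range is refused whole. The fingers move at their own pace and stop on an object; "squeeze" is the grip in N (left out, the last holds). Time passes only in rows, so rows that repeat a pose let the fingers close, or fill a call up. It gives the time, the measured TCP pose, the force and the opening at its end, in the units of the state.
- get_obs(): the state, without advancing time (a new reading comes with each control period).
- camera(name): name is "scene" or "side" or "wrist"; returns the picture (480x640x3 uint8, red, green, blue); there is no depth.
- calibration(name): a dict with "K" (3x3 intrinsics, pixels), "distortion" ([k1, k2, p1, p2, k3] as OpenCV has them; the pictures are not rectified), "pose" (4x4, takes a point from camera to world coordinates); the wrist camera has in their place "tool_from_camera" (4x4, takes a point from camera to tool coordinates, whose origin is the TCP and whose axes are the tool frame's). Camera axes: x right, y down, z forward; pixel columns grow to the right and rows downward; lengths in m; the calibration is good to about 2 mm. A picture is of the moment at which its call begins: read the wrist's pose just before it. calibration takes no time and is no camera call.
- hand_in(): hands the job in, once; it reports no verdict.
The state is a dict: "time": time; "q": joint angles; "joint_velocities": joint speeds; "joint_torque": joint torques, N m; "position": TCP position; "tool_rot": TCP orientation; "ft_force": force on the tool from outside, world axes, zero at the start; "moment": the same for the moment, N m; "grip_width": finger opening in m.
Only numpy, scipy, OpenCV 4.12 (cv2) and the standard library are available. Lean on these libraries where they do the work, as an engineer would, in place of code of your own. Each camera call takes 0.05 s, during which the arm holds its last target.

## Task

Lay the loose aluminium setting gauge upright in the wooden cradle inside the open steel case without dropping it, let go, then push the heavy lid down slowly, without slamming or forcing it, until it is pressed fully home, squashing its rubber seal, and stays shut. Leave the other things on the bench where they are.

Things in the scene. Friction and masses are not known exactly. Their poses are not given: they have to be found in the camera images.
- gauge_mid (a point): the setting gauge: a plain aluminium bar 22 mm (x) by 120 mm (y) by 36 mm tall (z), 0.26 kg, loose, lying on its 22 mm wide foot on the bench, with two small round steel buttons 4 mm high on its top, 12 mm from its ends. This point is its centre, half-way up (18 mm above its underside); z points up, y along its length. Either end may go either way round.
- case: the fixed grey sheet-steel case, an open box 220 mm (x) by 260 mm (y) by 70 mm tall, walls and floor 6 mm thick. Origin at the centre of its underside, on the bench; x points to the hinge side (away from the robot), y along the hinge, z up. Behind the cradle (65 mm to +x of the origin) is a wooden pin rack up to 30 mm high.
- cradle (a point): where gauge_mid belongs: 40 mm to -x (robot's side) of the case's origin, 24 mm above the bench; case's axes. The gauge lies along the case's y on the case's floor (6 mm above the bench) between wooden saddles with 3 mm play all round. Their 14 mm high cheeks and 20 mm high end stops stand only at the gauge's ends (from 42 mm out); the middle is free for fingers.
- lid (a joint): lid angle (rad): grows as it opens, about 1.4 (nearly upright) at the start; 0 where the lid is level and first rests on its rubber seal, not yet squashed. Faster than 0.7 rad/s in the last 0.3 rad is a slam. Over 25 N on the lid at any time overloads it.
- seal (a joint): how far the lid has squashed its rubber seal (rad of lid rotation, 0 to 0.02; readings are too coarse to judge it by). It gives only once the lid is down, and stiffly: about 6 N per mm near the front edge. It is fully home from 0.004 on, which takes 10 to 14 N there, more for a lighter lid. Press to 16 to 19 N: it then stays squashed when let go, held by hinges and weight.
- lid_hinge (a point): middle of the lid's hinge line, on top of the case's far (+x) wall: 110 mm to +x of the case's origin, 70 mm above the bench, along the case's y. Stiff friction hinges (1.6 N m; the lid weighs about 1.1 kg, differing from run to run) hold the lid wherever it is left, so it must be pushed all the way.
- lid_front (a point): middle of the lid's free edge, on its outer face. The lid is a flat aluminium plate 220 x 264 mm, 10 mm thick; the free edge lies 222 mm from the hinge line, and the outer face is a plane 14 mm above the hinge line when closed (facing up; facing away from the robot when open).
- offcut: bystander: wooden offcut 45 x 160 x 19 mm lying flat, origin under its centre; leave it alone
- wrench: bystander: steel wrench lying on the bench; leave it alone
- driver: bystander: screwdriver lying on the bench; leave it alone
- wax: bystander: jar 70 mm wide, 50 mm tall, origin under its centre; leave it alone
- tape: bystander: flat paper-coloured ring 100 mm wide, 24 mm tall; leave it alone
Mind the look-alikes: they are no part of the job. What is shaped like the part that bears gauge_mid but blue or red is not meant.

How it is judged:
On the way, in this order (a step that is already met when the one before it is completed fails the run):
1. the gauge lies seated in the cradle, let go, with the lid still open (x of gauge_mid in the frame of cradle between -0.005 and 0.005 m and y of gauge_mid in the frame of cradle between -0.006 and 0.006 m and z of gauge_mid in the frame of cradle below 0.004 m and angle between gauge_mid's own z axis and vertical below 0.15 rad and contact force between the fingers and gauge below 0.1 N and value of joint lid above 0.8 rad), for 0.2 s.
2. the lid is pressed fully home on its seal (value of joint lid below 0.004 rad and value of joint seal above 0.004 rad), for 0.2 s.
At the end, for the whole second after the job is handed in: The lid is down on its seal (within 0.004 rad) and at rest, the seal squashed by at least 0.004 rad (0.9 mm at the front edge), with the gauge upright in the cradle inside, its centre within 5 mm (across), 6 mm (along) and 4 mm (height) of its place (all of step 2 and velocity of joint lid between -0.02 and 0.02 rad/s and x of gauge_mid in the frame of cradle between -0.005 and 0.005 m and y of gauge_mid in the frame of cradle between -0.006 and 0.006 m and z of gauge_mid in the frame of cradle below 0.004 m and angle between gauge_mid's own z axis and vertical below 0.15 rad); the robot touches nothing.
It fails at once if the lid is slammed: faster than 0.7 rad/s in its last 0.3 rad (value of joint lid below 0.3 rad and velocity of joint lid below -0.7 rad/s).
It fails at once if the lid is forced: more than 25 N on it (contact force between anything else and lid above 25 N).
It fails at once if a bystander is moved by more than 30 mm (distance of any of offcut, wrench, driver, wax, tape from where it was at the start of the episode above 0.03 m).
It fails at once if the gauge is dropped or thrown (faster than 0.6 m/s while not held) (contact force between the fingers and gauge below 0.1 N and linear speed of gauge above 0.6 m/s).
It also fails if it takes over 72 s, if anything falls off the work surface, if the arm or the gripper's body presses on something with over 40 N, if the wrist force passes 120 N, or if a joint passes its speed limit or range.

## Working session

There is one attempt and no reset: what is moved stays moved. The work goes in short steps, Python scripts to look and compute and a tool call to move; the robot and the scene stay as the last step left them, time stands still between calls to the robot, and variables do not carry over. Pictures are saved under pics/ and viewed, and the job is handed in when it is done.

Besides the shell and the picture viewer there is one more tool, called after "Request:" in YAML: its name, and indented under it one key for each argument. drive_tool: Moves the arm, as the interface text tells. Its arguments: {"type":"object","properties":{"plan":{"type":"array","items":{"type":"object","properties":{"offset":{"type":"array","items":{"type":"number"}},"delta_rot":{"type":"array","items":{"type":"number"}},"jaw":{"type":"number"}}}},"squeeze":{"type":"number"}},"required":["plan"]}

```bash
ls; mkdir -p pics; python3 - <<'E'
from rig import *
import cv2,numpy as np
o=get_obs();print(o)
for n in("scene","side","wrist"):
    c=calibration(n);print(n,{k:np.round(v,4).tolist() for k,v in c.items()})
    cv2.imwrite(f"pics/{n}0.png",camera(n)[:,:,::-1])
E
```

```text
pics
{'time': 0.0, 'q': array([ 1.12753845e+00,  5.28449582e-01,  1.43393326e+00, -2.53194974e-05,
        1.18139036e+00, -1.78510214e-01]), 'joint_velocities': array([ 0.00128527,  0.00078704,  0.00130623,  0.00075885,  0.00032806,
       -0.00128965]), 'joint_torque': array([-2.76491824e-05, -4.40038741e+01, -1.76595175e+01,  6.33200677e-02,
        5.82181779e-02, -1.58486851e-04]), 'position': array([0.16319917, 0.60254021, 0.22157198]), 'tool_rot': array([ 7.94246476e-01,  6.07594723e-01, -9.64466017e-04,  5.08566370e-04]), 'ft_force': array([ 0.30958784, -0.22369073,  0.23593663]), 'moment': array([ 0.00785851, -0.01505741, -0.00637998]), 'grip_width': 0.08724894886144664}
scene {'K': [[571.8312, 0.0, 319.2338], [0.0, 571.8312, 248.7592], [0.0, 0.0, 1.0]], 'distortion': [-0.1627, 0.0, 0.0, 0.0, 0.0], 'pose': [[0.5094, 0.6199, -0.5968, 1.2786], [0.8605, -0.3639, 0.3564, -0.5239], [0.0038, -0.6952, -0.7188, 1.0497], [0.0, 0.0, 0.0, 1.0]]}
side {'K': [[557.3594, 0.0, 321.0709], [0.0, 557.3594, 239.2767], [0.0, 0.0, 1.0]], 'distortion': [-0.0579, 0.0, 0.0, 0.0, 0.0], 'pose': [[0.861, -0.3582, 0.361, -0.1162], [-0.5085, -0.615, 0.6027, -0.9632], [0.0062, -0.7025, -0.7117, 1.1883], [0.0, 0.0, 0.0, 1.0]]}
wrist {'K': [[386.8759, 0.0, 324.5463], [0.0, 386.8759, 242.1062], [0.0, 0.0, 1.0]], 'distortion': [-0.0727, 0.0, 0.0, 0.0, 0.0], 'tool_from_camera': [[1.0, 0.0006, 0.0002, -0.001], [-0.0006, 0.9553, 0.2955, -0.0811], [0.0, -0.2955, 0.9553, -0.1616], [0.0, 0.0, 0.0, 1.0]]}
```

View pics/scene0.png

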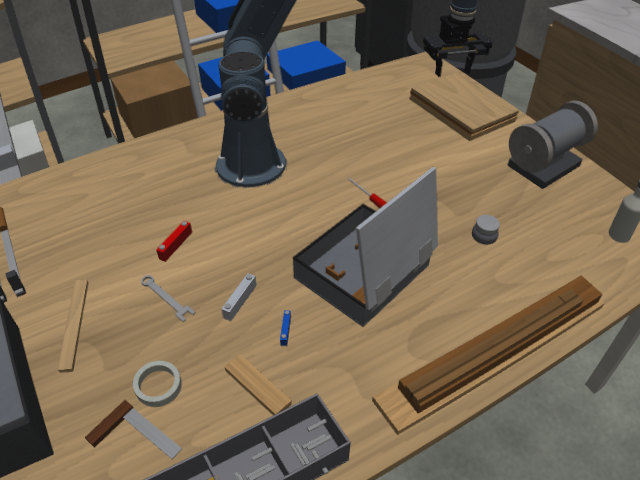

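View pics/side0.png

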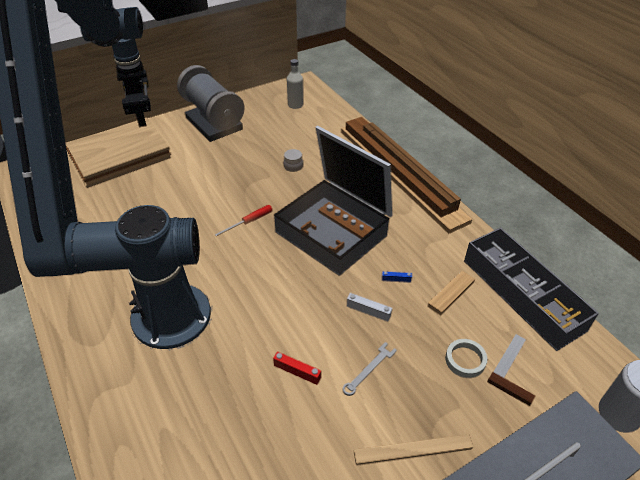

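View pics/wrist0.png

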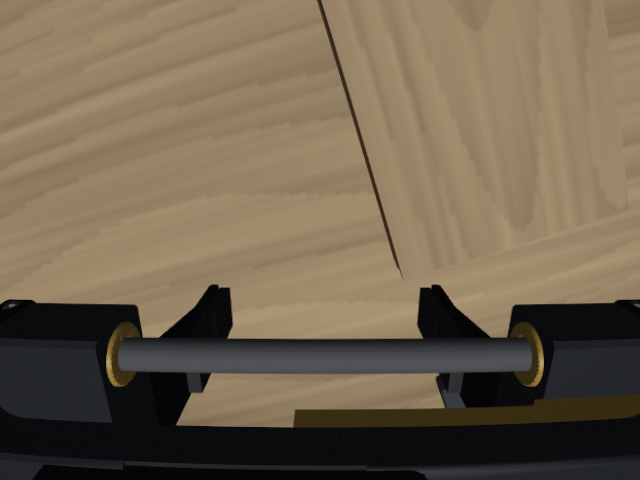

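Three bars look alike: red (scene 174,240; side 298,367), blue (scene 286,327; side 397,276), and plain silver (scene 239,297; side 369,305). The silver one fits, since it is bare aluminium with two steel buttons. Next I'll enlarge it and the case.

```bash
python3 - <<'E'
import cv2,numpy as np
s=cv2.imread("pics/scene0.png");d=cv2.imread("pics/side0.png")
def crop(im,x,y,w,h,f,g):
    cv2.imwrite(g,cv2.resize(im[y:y+h,x:x+w],None,fx=f,fy=f,interpolation=cv2.INTER_CUBIC))
a=cv2.resize(s[265:330,210:270],None,fx=6,fy=6,interpolation=cv2.INTER_CUBIC)
b=cv2.resize(d[285:325,335:402],None,fx=6,fy=6,interpolation=cv2.INTER_CUBIC)
out=np.zeros((390,770,3),np.uint8);out[:390,:360]=a;out[:240,365:365+402]=b
cv2.imwrite("pics/gz.png",out)
crop(s,285,165,160,160,3.75,"pics/cs.png");crop(d,270,120,130,155,3.8,"pics/cd.png")
E
```

```text
(no output)
```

View pics/gz.png

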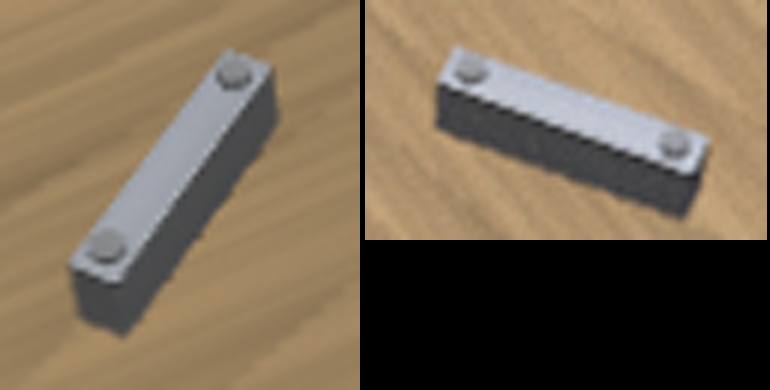

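View pics/cs.png

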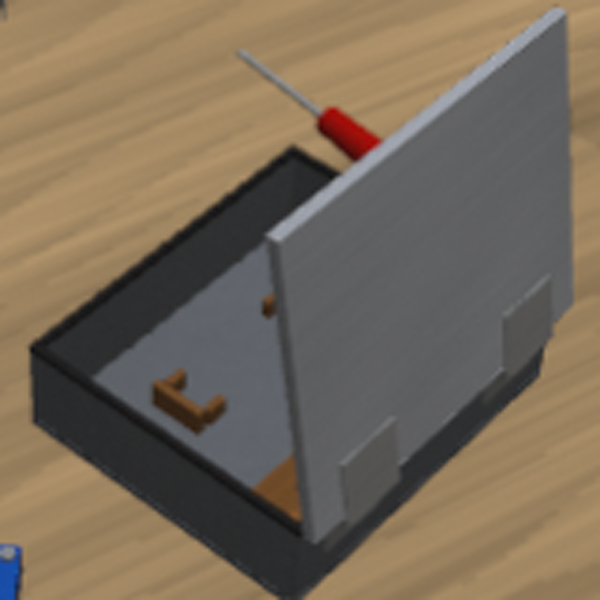

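View pics/cd.png

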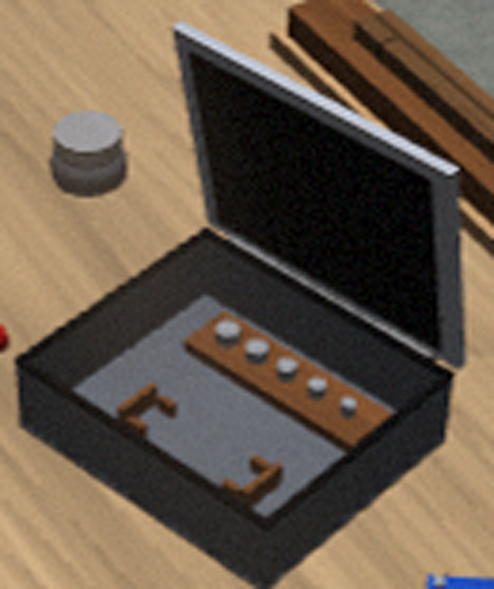

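```bash
cat > h.py <<'E'
import cv2,numpy as np
from scipy.optimize import least_squares
from scipy.spatial.transform import Rotation as R
import rig
def cal(n):return rig.calibration(n)
def toolT(o):
    T=np.eye(4);T[:3,:3]=R.from_quat(o['tool_rot']).as_matrix();T[:3,3]=o['position'];return T
def pose(n,o=None):
    c=cal(n);return c['pose'] if n!='wrist' else toolT(o)@c['tool_from_camera']
def ray(n,uv,P=None):
    c=cal(n);P=pose(n) if P is None else P
    p=cv2.undistortPoints(np.array([[uv]],float),np.array(c['K']),np.array(c['distortion']))[0,0]
    d=np.array(P)[:3,:3]@np.array([p[0],p[1],1]);return np.array(P)[:3,3],d
def onz(n,uv,z,P=None):
    o,d=ray(n,uv,P);return o+d*(z-o[2])/d[2]
def tri(obs):
    A=[];b=[]
    for n,uv in obs:
        o,d=ray(n,uv);d/=np.linalg.norm(d);M=np.eye(3)-np.outer(d,d);A.append(M);b.append(M@o)
    return np.linalg.lstsq(np.vstack(A),np.hstack(b),rcond=None)[0]
def proj(n,X,P=None):
    c=cal(n);P=pose(n) if P is None else P
    W=np.linalg.inv(P);r=cv2.Rodrigues(W[:3,:3])[0]
    return cv2.projectPoints(np.array(X,float).reshape(-1,3),r,W[:3,3],np.array(c['K']),np.array(c['distortion']))[0][:,0]
E
python3 - <<'E'
from h import *
np.set_printoptions(precision=4,suppress=True)
S=lambda x,y:(210+x/6,265+y/6); D=lambda x,y:(335+(x-365)/6,285+y/6)
for a,b in((S(234,70),D(472,66)),(S(107,242),D(676,141))):
    print('button',onz('scene',a,.04),onz('side',b,.04),tri([('scene',a),('side',b)]))
S=lambda x,y:(285+x/3.75,165+y/3.75); D=lambda x,y:(270+x/3.8,120+y/3.8)
for nm,a in(('near L',(20,360)),('far L',(208,232)),('far R',(450,373)),('near R',(268,525))):print('side',nm,onz('side',D(*a),.07))
for nm,a in(('near R?',(33,348)),('nearL?',(292,150))):print('scene',nm,onz('scene',S(*a),.07))
print('lid corners',tri([('side',D(178,27)),('scene',S(562,8))]),tri([('side',D(458,170)),('scene',S(272,240))]))
E
```

```text
button [ 0.4353 -0.2121  0.04  ] [ 0.4319 -0.2136  0.04  ] [ 0.4332 -0.2115  0.0373]
button [ 0.4887 -0.2911  0.04  ] [ 0.4854 -0.2928  0.04  ] [ 0.4868 -0.2908  0.0373]
side near L [0.3862 0.1393 0.07  ]
side far L [0.592  0.1997 0.07  ]
side far R [ 0.6663 -0.0406  0.07  ]
side near R [ 0.4602 -0.1052  0.07  ]
scene near R? [ 0.4604 -0.1047  0.07  ]
scene nearL? [0.3871 0.139  0.07  ]
lid corners [0.5603 0.1966 0.2858] [ 0.6379 -0.0558  0.2879]
```

```bash
cat >> h.py <<'E'
def go(p,yaw,o=None):
    """offset cm (tool axes) and delta_rot deg to reach tool-down pose with tool x at yaw deg"""
    o=o or rig.get_obs();M=R.from_quat(o['tool_rot']).as_matrix()
    a=np.radians(yaw);x=np.array([np.cos(a),np.sin(a),0]);z=np.array([0,0,-1.]);y=np.cross(z,x)
    T=np.stack([x,y,z],1)
    off=M.T@(np.array(p)-o['position'])*100; rv=R.from_matrix(M.T@T).as_rotvec(degrees=True)
    return np.round(off,2),np.round(rv,2)
E
python3 - <<'E'
from h import *
np.set_printoptions(precision=4,suppress=True)
print(go((.42,.12,.25),74.8),go((.46,-.252,.22),34.1))
# case fit
near_L=(.3866,.1392);obs=np.array([[.3866,.1392],[.592,.1997],[.6663,-.0406],[.4603,-.105]])
m=np.array([[-.11,.13],[.11,.13],[.11,-.13],[-.11,-.13]])
f=lambda p:(np.c_[m[:,0]*np.cos(p[2])-m[:,1]*np.sin(p[2])+p[0],m[:,0]*np.sin(p[2])+m[:,1]*np.cos(p[2])+p[1]]-obs).ravel()
r=least_squares(f,[.526,.048,.29]);print(r.x,np.degrees(r.x[2]),r.fun)
E
```

```text
(array([-39.88,  37.4 ,  -2.77]), array([-0.02,  0.09,  0.03])) (array([-74.73,  51.  ,   0.29]), array([ 0.02,  0.1 , 40.73]))
[0.5263 0.0483 0.2958] 16.945284459982823 [-0.0034  0.0014  0.0016  0.005   0.0031 -0.0034 -0.0013 -0.0031]
```

Request:
drive_tool:
  plan:
    - {"offset":[-2.9,2.7,-2.8],"delta_rot":[0,0,2],"jaw":8.7}
    - {"offset":[-5.8,5.4,-2.8],"delta_rot":[0,0,4],"jaw":8.7}
    - {"offset":[-8.7,8.2,-2.8],"delta_rot":[0,0,6],"jaw":8.7}
    - {"offset":[-11.6,10.9,-2.8],"delta_rot":[0,0,8],"jaw":8.7}
    - {"offset":[-14.5,13.6,-2.8],"delta_rot":[0,0,10],"jaw":8.7}
    - {"offset":[-17.4,16.3,-2.8],"delta_rot":[0,0,12],"jaw":8.7}
    - {"offset":[-20.3,19,-2.8],"delta_rot":[0,0,14],"jaw":8.7}
    - {"offset":[-23.2,21.7,-2.8],"delta_rot":[0,0,16],"jaw":8.7}

```text
time: 0.82
position: [0.3125, 0.3207, 0.2505]
tool_rot: [0.871, 0.491, -0.0, 0.0]
ft_force: [1.4, -0.1, 0.1]
grip_width: 0.0869
```

```bash
python3 - <<'E'
from h import *
o=get=rig.get_obs();print(o['time'],o['position'],go((.42,.12,.25),48),go((.43,-.08,.25),44))
E
```

```text
0.8167 [0.31252733 0.32070045 0.25052581] (array([-11.59,  19.6 ,   0.06]), array([1.000e-02, 0.000e+00, 1.076e+01])) (array([-28.17,  30.83,   0.06]), array([1.000e-02, 0.000e+00, 1.476e+01]))
```

Request:
drive_tool:
  plan:
    - {"offset":[-2,3.3,0],"delta_rot":[0,0,2],"jaw":8.7}
    - {"offset":[-3.9,6.6,0],"delta_rot":[0,0,4],"jaw":8.7}
    - {"offset":[-5.8,9.9,0],"delta_rot":[0,0,6],"jaw":8.7}
    - {"offset":[-7.8,13.2,0],"delta_rot":[0,0,8],"jaw":8.7}
    - {"offset":[-9.7,16.5,0],"delta_rot":[0,0,10],"jaw":8.7}
    - {"offset":[-11.6,19.6,0],"delta_rot":[0,0,12],"jaw":8.7}
    - {"offset":[-14.7,21.8,0],"delta_rot":[0,0,14],"jaw":8.7}
    - {"offset":[-17.8,24,0],"delta_rot":[0,0,16],"jaw":8.7}

```text
time: 1.48
position: [0.4261, 0.0441, 0.2505]
tool_rot: [0.931, 0.364, 0.0, 0.0]
ft_force: [0.1, 0.1, -0.1]
grip_width: 0.0872
```

```bash
python3 - <<'E'
from h import *
import cv2
o=rig.get_obs();print(o['time'],o['position'],go((.46,-.252,.22),34.1))
P=pose('wrist',o)
cv2.imwrite('pics/w1.png',rig.camera('wrist')[:,:,::-1])
E
```

```text
1.4833 [0.42613052 0.04410735 0.25052368] (array([-17.61,  24.04,   3.06]), array([ 0.02, -0.02,  8.64]))
```

View pics/w1.png

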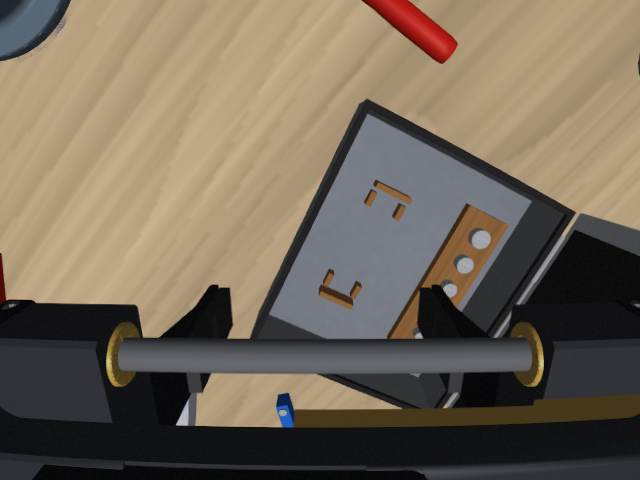

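Request:
drive_tool:
  plan:
    - {"offset":[-2.2,3.0,0.4],"delta_rot":[0,0,1.1],"jaw":8.7}
    - {"offset":[-4.4,6.0,0.8],"delta_rot":[0,0,2.2],"jaw":8.7}
    - {"offset":[-6.6,9.0,1.2],"delta_rot":[0,0,3.3],"jaw":8.7}
    - {"offset":[-8.8,12.0,1.6],"delta_rot":[0,0,4.4],"jaw":8.7}
    - {"offset":[-11,15.0,2],"delta_rot":[0,0,5.5],"jaw":8.7}
    - {"offset":[-13.2,18,2.4],"delta_rot":[0,0,6.6],"jaw":8.7}
    - {"offset":[-15.4,21,3],"delta_rot":[0,0,7.7],"jaw":8.7}
    - {"offset":[-17.6,24,3.1],"delta_rot":[0,0,8.6],"jaw":8.7}

```text
time: 2.2
position: [0.4589, -0.2509, 0.2185]
tool_rot: [0.956, 0.294, -0.001, -0.001]
ft_force: [0.7, 0.4, 0.3]
grip_width: 0.0866
```

```bash
python3 - <<'E'
from h import *
import cv2
o=rig.get_obs();print(o['time'],o['position'],np.abs(o['joint_velocities']).max())
cv2.imwrite('pics/w2.png',rig.camera('wrist')[:,:,::-1])
E
```

```text
2.2 [ 0.4588898  -0.25086008  0.21849531] 0.6101502863561102
```

View pics/w2.png

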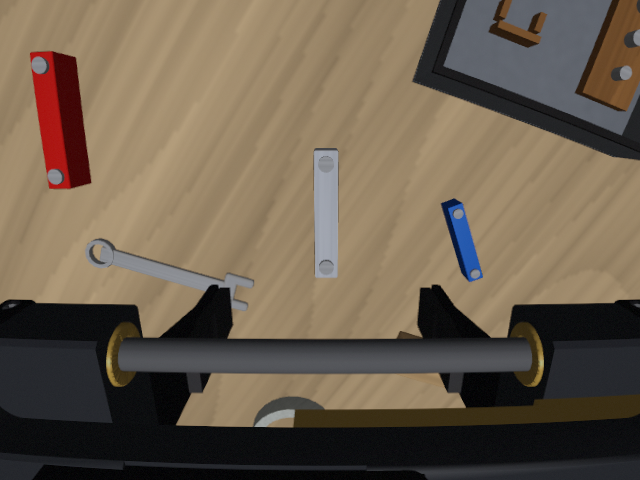

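```bash
python3 - <<'E'
from h import *
import cv2
np.set_printoptions(precision=4,suppress=True)
o=rig.get_obs();print(o['time'],o['position'],np.abs(o['joint_velocities']).max())
P=pose('wrist',o)
im=rig.camera('wrist')[:,:,::-1]
cv2.imwrite('pics/w3.png',cv2.resize(im[135:290,280:370],None,fx=3.8,fy=3.8,interpolation=cv2.INTER_CUBIC))
for uv in((326,163),(326,268)):print(onz('wrist',uv,.04,P))
E
```

```text
2.25 [ 0.4616 -0.2593  0.2192] 0.07940897523052047
[ 0.4365 -0.2211  0.04  ]
[ 0.4913 -0.3021  0.04  ]
```

View pics/w3.png

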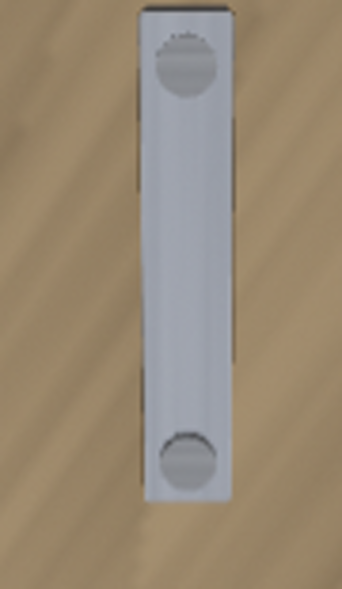

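```bash
python3 - <<'E'
from h import *
np.set_printoptions(precision=4,suppress=True)
o=rig.get_obs();print(o['time'],o['position'],np.abs(o['joint_velocities']).max(),R.from_quat(o['tool_rot']).as_euler('xyz',degrees=True))
P=pose('wrist',o)
a,b=onz('wrist',(328.9,152.6),.04,P),onz('wrist',(329.5,256.6),.04,P);m=(a+b)/2
print(a,b,m,np.linalg.norm(a-b),np.degrees(np.arctan2(*(a-b)[1::-1])))
yaw=np.degrees(np.arctan2(*(a-b)[1::-1]))-90
print(go((*m[:2],.1),yaw),go((*m[:2],.011),yaw))
E
```

```text
2.3 [ 0.461  -0.2557  0.2193] 0.08482463813419576 [179.7297   0.0073  33.9366]
[ 0.433 -0.208  0.04 ] [ 0.4869 -0.2865  0.04  ] [ 0.4599 -0.2472  0.04  ] 0.09517071035765264 124.49250848148833
(array([ 0.38, -0.82, 11.92]), array([ 0.27,  0.01, -0.56])) (array([ 0.38, -0.86, 20.82]), array([ 0.27,  0.01, -0.56]))
```

```bash
python3 - <<'E'
from h import *
o=rig.get_obs();print(go((.4605,-.251,.1),34.3),go((.4605,-.251,.011),34.3))
E
```

```text
(array([ 0.22, -0.47, 11.93]), array([ 0.27,  0.01, -0.36])) (array([ 0.22, -0.51, 20.82]), array([ 0.27,  0.01, -0.36]))
```

Request:
drive_tool:
  plan:
    - {"offset":[0.2,-0.2,2.5],"delta_rot":[0,0,-0.3],"jaw":6.5}
    - {"offset":[0.2,-0.3,5],"delta_rot":[0,0,-0.3],"jaw":6.5}
    - {"offset":[0.2,-0.3,7.5],"delta_rot":[0,0,-0.3],"jaw":6.5}
    - {"offset":[0.2,-0.3,10],"delta_rot":[0,0,-0.3],"jaw":6.5}
    - {"offset":[0.2,-0.3,11],"delta_rot":[0,0,-0.3],"jaw":6.5}
    - {"offset":[0.2,-0.3,11.5],"delta_rot":[0,0,-0.3],"jaw":6.5}
    - {"offset":[0.2,-0.3,11.5],"delta_rot":[0,0,-0.3],"jaw":6.5}
    - {"offset":[0.2,-0.3,11.5],"delta_rot":[0,0,-0.3],"jaw":6.5}

```text
time: 2.97
position: [0.4601, -0.2462, 0.1053]
tool_rot: [0.955, 0.297, 0.0, 0.001]
ft_force: [0.8, 0.0, 0.1]
grip_width: 0.0653
```

```bash
python3 - <<'E'
from h import *
o=rig.get_obs();print(o['time'],o['position'],np.abs(o['joint_velocities']).max(),R.from_quat(o['tool_rot']).as_euler('xyz',degrees=True))
im=rig.camera('wrist')[:,:,::-1]
cv2.imwrite('pics/w4.png',im)
print(go((.4605,-.251,.011),34.3))
E
```

```text
2.9667 [ 0.4601203  -0.24616903  0.10529398] 0.016291101614927944 [ 1.79931513e+02 -2.18208121e-02  3.45522472e+01]
(array([-0.25,  0.36,  9.47]), array([ 0.13, -0.04,  0.25]))
```

View pics/w4.png

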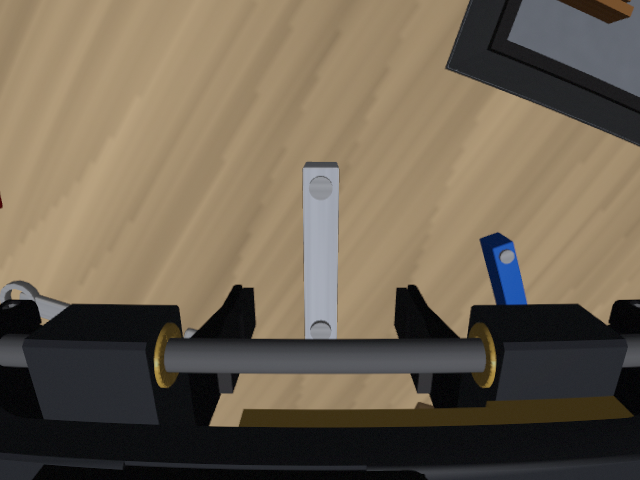

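```bash
python3 - <<'E'
from h import *
np.set_printoptions(precision=4,suppress=True)
o=rig.get_obs();print(o['position'])
P=pose('wrist',o)
a,b=onz('wrist',(320.5,187.5),.04,P),onz('wrist',(320.5,329),.04,P);m=(a+b)/2
print(a,b,m,np.linalg.norm(a-b)); yaw=np.degrees(np.arctan2(*(a-b)[1::-1]))-90;print(yaw)
print(go((*m[:2],.011),yaw))
E
```

```text
[ 0.4604 -0.2465  0.1057]
[ 0.4332 -0.212   0.04  ] [ 0.4864 -0.2897  0.04  ] [ 0.4598 -0.2509  0.04  ] 0.09414622257738986
34.4014089465923
(array([-0.3 ,  0.31,  9.47]), array([ 0.13, -0.04,  0.15]))
```

Request:
drive_tool:
  plan:
    - {"offset":[-0.2,0.2,2],"delta_rot":[0,0,0],"jaw":6.5}
    - {"offset":[-0.3,0.3,4],"delta_rot":[0,0,0],"jaw":6.5}
    - {"offset":[-0.3,0.3,6],"delta_rot":[0,0,0],"jaw":6.5}
    - {"offset":[-0.3,0.3,8],"delta_rot":[0,0,0],"jaw":6.5}
    - {"offset":[-0.3,0.3,9],"delta_rot":[0,0,0],"jaw":6.5}
    - {"offset":[-0.3,0.3,9.4],"delta_rot":[0,0,0],"jaw":6}
    - {"offset":[-0.3,0.3,9.4],"delta_rot":[0,0,0],"jaw":5}
    - {"offset":[-0.3,0.3,9.4],"delta_rot":[0,0,0],"jaw":4}
  squeeze: 25

```text
time: 3.68
position: [0.4594, -0.2507, 0.0114]
tool_rot: [0.955, 0.297, 0.0, 0.001]
ft_force: [0.8, -0.6, -0.2]
grip_width: 0.0538
```

Request:
drive_tool:
  plan:
    - {"offset":[0,0,0],"delta_rot":[0,0,0],"jaw":3}
    - {"offset":[0,0,0],"delta_rot":[0,0,0],"jaw":2}
    - {"offset":[0,0,0],"delta_rot":[0,0,0],"jaw":1}
    - {"offset":[0,0,0],"delta_rot":[0,0,0],"jaw":1}
    - {"offset":[0,0,0],"delta_rot":[0,0,0],"jaw":1}
    - {"offset":[0,0,0],"delta_rot":[0,0,0],"jaw":1}
    - {"offset":[0,0,-0.5],"delta_rot":[0,0,0],"jaw":1}
    - {"offset":[0,0,-2],"delta_rot":[0,0,0],"jaw":1}
  squeeze: 25

```text
time: 4.35
position: [0.4573, -0.2491, 0.0292]
tool_rot: [0.955, 0.297, -0.001, -0.002]
ft_force: [-0.4, 0.3, -2.1]
grip_width: 0.0216
```

```bash
python3 - <<'E'
from h import *
o=rig.get_obs();print(o['time'],o['position'],o['grip_width'],o['ft_force'])
print(go((.445,-.12,.22),17),go((.487,.038,.22),17))
E
```

```text
4.35 [ 0.45726024 -0.24912506  0.02917818] 0.02160703046347022 [-0.43826881  0.26672664 -2.0744367 ]
(array([  6.28, -11.43, -19.04]), array([-0.26,  0.12, 17.53])) (array([ 18.7 , -22.06, -19.  ]), array([-0.26,  0.12, 17.53]))
```

Request:
drive_tool:
  plan:
    - {"offset":[0,0,-3.5],"delta_rot":[0,0,0],"jaw":1}
    - {"offset":[0,0,-7],"delta_rot":[0,0,2],"jaw":1}
    - {"offset":[0.5,-1,-10.5],"delta_rot":[0,0,4],"jaw":1}
    - {"offset":[2,-3,-13.5],"delta_rot":[0,0,6],"jaw":1}
    - {"offset":[4,-5,-15.5],"delta_rot":[0,0,8],"jaw":1}
    - {"offset":[6,-7.3,-16.5],"delta_rot":[0,0,10],"jaw":1}
    - {"offset":[8,-9.6,-17],"delta_rot":[0,0,12],"jaw":1}
    - {"offset":[10,-12,-17],"delta_rot":[0,0,14],"jaw":1}

```text
time: 5.02
position: [0.4734, -0.0938, 0.2021]
tool_rot: [0.984, 0.177, 0.001, 0.001]
ft_force: [0.9, 0.3, -2.5]
grip_width: 0.0218
```

```bash
python3 - <<'E'
from h import *
o=rig.get_obs();print(o['time'],o['position'],o['grip_width'],o['ft_force'])
print(go((.487,.038,.2),17))
E
```

```text
5.0167 [ 0.47341098 -0.09375188  0.20207655] 0.02177393318034124 [ 0.90433148  0.2866284  -2.50380645]
(array([  5.86, -11.88,   0.19]), array([ 0.11, -0.11,  3.39]))
```

Request:
drive_tool:
  plan:
    - {"offset":[1.1,-2.2,0],"delta_rot":[0,0,1],"jaw":1}
    - {"offset":[2.2,-4.4,0],"delta_rot":[0,0,2],"jaw":1}
    - {"offset":[3.3,-6.6,0],"delta_rot":[0,0,3],"jaw":1}
    - {"offset":[4.4,-8.6,0.2],"delta_rot":[0,0,3.4],"jaw":1}
    - {"offset":[5.1,-10.2,0.2],"delta_rot":[0,0,3.4],"jaw":1}
    - {"offset":[5.5,-11.2,0.2],"delta_rot":[0,0,3.4],"jaw":1}
    - {"offset":[5.5,-11.2,0.2],"delta_rot":[0,0,3.4],"jaw":1}
    - {"offset":[5.5,-11.2,0.2],"delta_rot":[0,0,3.4],"jaw":1}

```text
time: 5.68
position: [0.4849, 0.0294, 0.1984]
tool_rot: [0.989, 0.15, -0.0, 0.0]
ft_force: [0.7, 0.4, -1.8]
grip_width: 0.022
```

Request:
drive_tool:
  plan:
    - {"offset":[0,0,0],"delta_rot":[0,0,0],"jaw":1}
    - {"offset":[0,0,0],"delta_rot":[0,0,0],"jaw":1}
    - {"offset":[0,0,0],"delta_rot":[0,0,0],"jaw":1}
    - {"offset":[0,0,0],"delta_rot":[0,0,0],"jaw":1}
    - {"offset":[0,0,0],"delta_rot":[0,0,0],"jaw":1}
    - {"offset":[0,0,0],"delta_rot":[0,0,0],"jaw":1}
    - {"offset":[0,0,0],"delta_rot":[0,0,0],"jaw":1}
    - {"offset":[0,0,0],"delta_rot":[0,0,0],"jaw":1}

```text
time: 6.35
position: [0.4853, 0.0294, 0.1986]
tool_rot: [0.989, 0.149, -0.0, 0.0]
ft_force: [0.7, 0.3, -1.8]
grip_width: 0.0215
```

```bash
python3 - <<'E'
from h import *
import pickle
o=rig.get_obs();print(o['time'],o['position'],o['grip_width'],o['ft_force'],np.abs(o['joint_velocities']).max())
im=rig.camera('wrist')[:,:,::-1];pickle.dump(o,open('o5.pkl','wb'))
cv2.imwrite('pics/w5.png',im)
E
```

```text
6.35 [0.4853322  0.02936974 0.19855851] 0.021454086839042603 [ 0.73735945  0.32859199 -1.75718502] 0.0034415726170646263
```

View pics/w5.png

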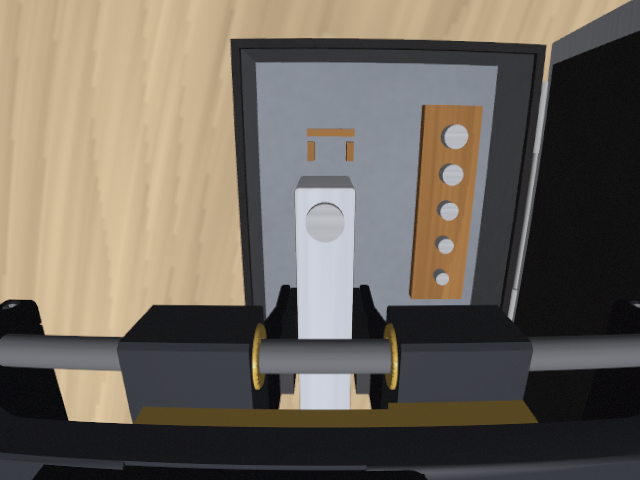

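```bash
python3 - <<'E'
import cv2
im=cv2.imread('pics/w5.png')
cv2.imwrite('pics/w5a.png',cv2.resize(im[115:245,270:390],None,fx=5,fy=5,interpolation=cv2.INTER_CUBIC)[:600])
cv2.imwrite('pics/w5b.png',cv2.resize(im[30:230,225:555],None,fx=2.4,fy=2.4,interpolation=cv2.INTER_CUBIC))
E
```

```text
(no output)
```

View pics/w5a.png

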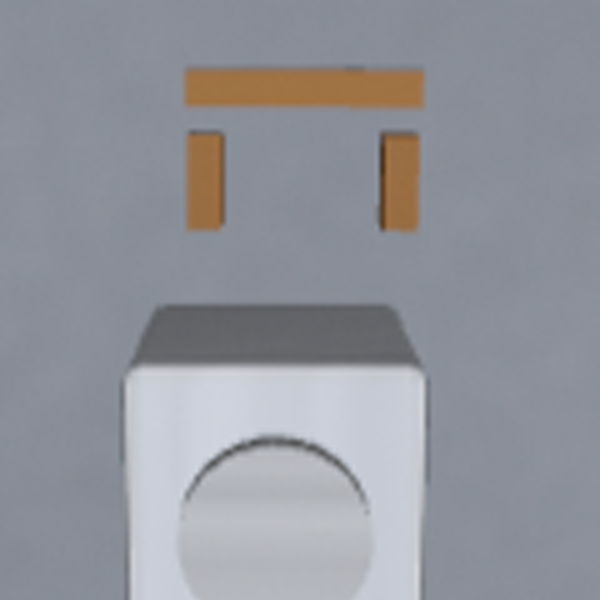

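View pics/w5b.png

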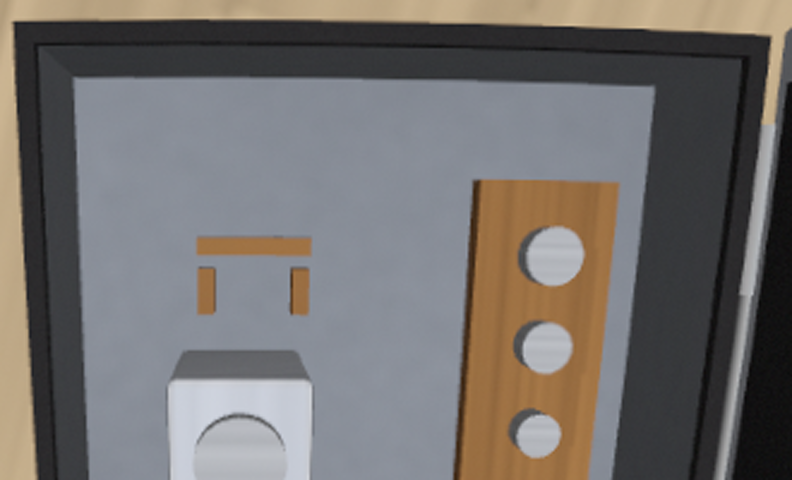

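```bash
python3 - <<'E'
from h import *
import pickle
np.set_printoptions(precision=4,suppress=True)
o=pickle.load(open('o5.pkl','rb'));P=pose('wrist',o);T=toolT(o);Ti=np.linalg.inv(T)
A=lambda x,y:(270+x/5,115+y/5); B=lambda x,y:(225+x/2.4,30+y/2.4)
w=lambda uv,z:onz('wrist',uv,z,P)
t=lambda X:(Ti@np.r_[X,1])[:3]*1000
print('yaw',R.from_quat(o['tool_rot']).as_euler('xyz',degrees=True))
for n,uv,z in(('stopL',A(185,107),.026),('stopR',A(425,107),.026),('stopL far',A(185,71),.026),('chL in near',A(222,230),.02),('chL out near',A(187,230),.02),('chR in near',A(386,230),.02),('chR out near',A(419,230),.02),('chL in far',A(222,133),.02),('chR in far',A(386,133),.02),
 ('case cornerL',B(15,22),.07),('case cornerR',B(769,38),.07),('caseL low',B(40,475),.07),('floorL',B(75,77),.006),('floorR',B(655,86),.006),('floorLlow',B(88,475),.006)):
    X=w(uv,z);print(n,X,t(X))
zt=o['position'][2]
for n,uv,h in(('g endL',A(127,370),.025),('g endR',A(425,370),.025),('btn',A(276,535),.029),('g midL low',(299,300),.025),('g midR low',(352,300),.025)):
    X=w(uv,zt+h);print(n,X,t(X))
E
```

```text
yaw [179.999    0.0005  17.1201]
stopL [0.4506 0.0917 0.026 ] [-14.8025 -69.7882 172.5574]
stopR [0.4891 0.1036 0.026 ] [ 25.4305 -69.8372 172.5571]
stopL far [0.449  0.0973 0.026 ] [-14.7387 -75.6492 172.5573]
chL in near [0.4625 0.0734 0.02  ] [ -8.8757 -48.8197 178.5577]
chL out near [0.4567 0.0716 0.02  ] [-14.945  -48.8232 178.5578]
chR in near [0.4896 0.0818 0.02  ] [ 19.564  -48.8476 178.5575]
chR out near [0.4951 0.0835 0.02  ] [ 25.2916 -48.8621 178.5574]
chL in far [0.4577 0.0891 0.02  ] [ -8.7731 -65.2553 178.5574]
chR in far [0.4846 0.0974 0.02  ] [ 19.3031 -65.2876 178.5572]
case cornerL [0.3832 0.1416 0.07  ] [ -64.6149 -137.3177  128.5566]
case cornerR [0.5945 0.2054 0.07  ] [ 156.102  -136.061   128.5548]
caseL low [0.4229 0.0125 0.07  ] [-64.6407  -2.2181 128.559 ]
floorL [0.391  0.1377 0.006 ] [ -58.2669 -131.3281  192.5567]
floorR [0.59   0.1981 0.006 ] [ 149.7369 -130.4041  192.555 ]
floorLlow [ 0.4327 -0.0025  0.006 ] [-59.7021  15.0042 192.5593]
g endL [0.4581 0.0815 0.2236] [-10.6696 -57.8024 -25.0009]
g endR [0.4783 0.0877 0.2236] [ 10.4959 -57.8117 -25.0011]
btn [0.4715 0.074  0.2276] [ -0.0873 -46.7346 -29.0008]
g midL low [0.4713 0.0403 0.2236] [-10.2112 -14.5471 -25.0002]
g midR low [0.491  0.0463 0.2236] [ 10.3652 -14.5468 -25.0003]
```

Request:
drive_tool:
  plan:
    - {"offset":[0.3,-0.4,1.5],"delta_rot":[0,0,0],"jaw":1}
    - {"offset":[0.53,-0.83,4],"delta_rot":[0,0,0],"jaw":1}
    - {"offset":[0.53,-0.83,7],"delta_rot":[0,0,0],"jaw":1}
    - {"offset":[0.53,-0.83,10],"delta_rot":[0,0,0],"jaw":1}
    - {"offset":[0.53,-0.83,12.5],"delta_rot":[0,0,0],"jaw":1}
    - {"offset":[0.53,-0.83,14],"delta_rot":[0,0,0],"jaw":1}
    - {"offset":[0.53,-0.83,14.8],"delta_rot":[0,0,0],"jaw":1}
    - {"offset":[0.53,-0.83,14.8],"delta_rot":[0,0,0],"jaw":1}

```text
time: 7.07
position: [0.4872, 0.0391, 0.049]
tool_rot: [0.989, 0.149, -0.002, -0.0]
ft_force: [0.0, 0.4, -1.8]
grip_width: 0.0217
```

```bash
python3 - <<'E'
from h import *
import pickle
o=rig.get_obs();print(o['time'],o['position'],o['grip_width'],o['ft_force'],np.abs(o['joint_velocities']).max())
im=rig.camera('wrist')[:,:,::-1];pickle.dump(o,open('o6.pkl','wb'))
s=rig.camera('side')[:,:,::-1]
cv2.imwrite('pics/w6.png',im)
cv2.imwrite('pics/w6a.png',cv2.resize(im[130:290,240:400],None,fx=3.75,fy=3.75,interpolation=cv2.INTER_CUBIC))
cv2.imwrite('pics/s6.png',cv2.resize(s[110:280,260:420],None,fx=3.5,fy=3.5,interpolation=cv2.INTER_CUBIC))
E
```

```text
7.0667 [0.48719391 0.0390681  0.04903975] 0.021656380666436305 [ 0.02381713  0.431472   -1.84322382] 0.04736332032736592
```

View pics/w6a.png

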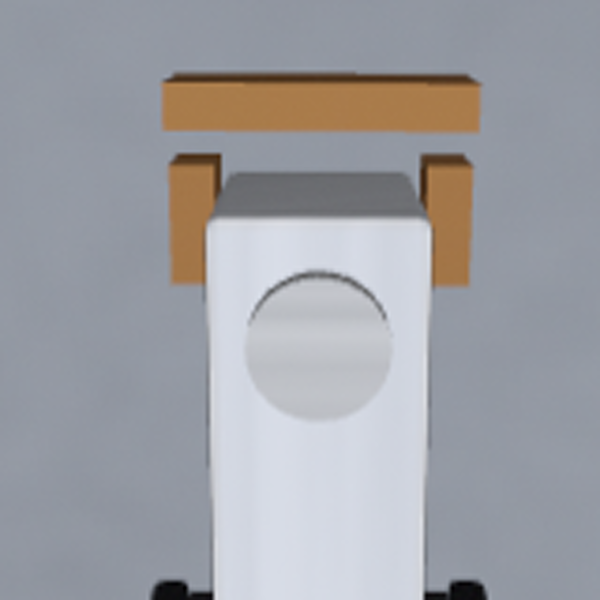

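View pics/s6.png

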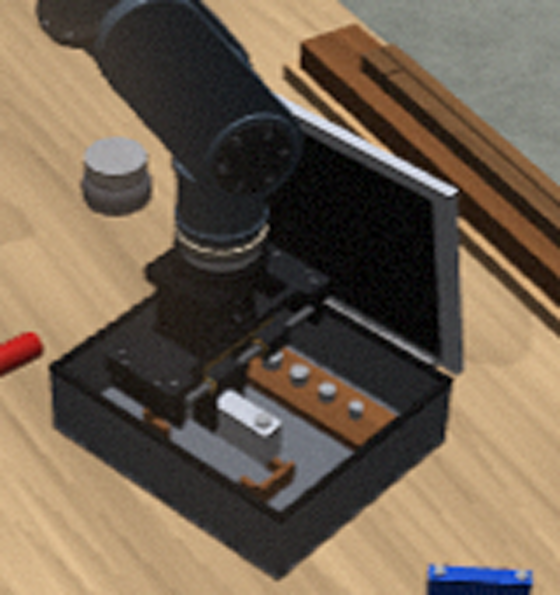

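```bash
python3 - <<'E'
from h import *
import pickle
np.set_printoptions(precision=2,suppress=True)
o=pickle.load(open('o6.pkl','rb'));P=pose('wrist',o);Ti=np.linalg.inv(toolT(o))
A=lambda x,y:(240+x/3.75,130+y/3.75)
print(R.from_quat(o['tool_rot']).as_euler('xyz',degrees=True))
for n,uv,z in(('stopL',A(163,131),.026),('stopR',A(481,131),.026),('chLn',A(171,285),.02),('chRn',A(471,285),.02),('chLf out',A(171,163),.02),('chRf',A(471,163),.02),('g botL',A(231,173),.038),('g botR',A(408,173),.038),('g topL',A(208,217),.074),('g topR',A(431,217),.074),('btn',A(319,348),.078)):
    print(n,(Ti@np.r_[onz('wrist',uv,z,P),1])[:3]*1000)
E
```

```text
[-179.92    0.17   17.13]
stopL [-19.68 -61.35  23.18]
stopR [ 20.38 -61.39  23.06]
chLn [-19.81 -40.33  29.15]
chRn [ 20.36 -40.37  29.04]
chLf out [-19.37 -56.59  29.17]
chRf [ 19.88 -56.62  29.06]
g botL [-10.49 -57.63  11.15]
g botR [ 10.51 -57.65  11.09]
g topL [-10.65 -58.18 -24.85]
g topR [ 10.47 -58.2  -24.91]
btn [ -0.13 -46.42 -28.9 ]
```

Request:
drive_tool:
  plan:
    - {"offset":[0.03,0,0.6],"delta_rot":[0,0,0],"jaw":1}
    - {"offset":[0.03,0,1.2],"delta_rot":[0,0,0],"jaw":1}
    - {"offset":[0.03,0,1.8],"delta_rot":[0,0,0],"jaw":1}
    - {"offset":[0.03,0,2.3],"delta_rot":[0,0,0],"jaw":1}
    - {"offset":[0.03,0,2.7],"delta_rot":[0,0,0],"jaw":1}
    - {"offset":[0.03,0,2.9],"delta_rot":[0,0,0],"jaw":1}
    - {"offset":[0.03,0,3.0],"delta_rot":[0,0,0],"jaw":1}
    - {"offset":[0.03,0,3.0],"delta_rot":[0,0,0],"jaw":1}

```text
time: 7.83
position: [0.4881, 0.0391, 0.0203]
tool_rot: [0.989, 0.149, -0.0, -0.0]
ft_force: [0.6, -0.0, -2.3]
grip_width: 0.0218
```

Request:
drive_tool:
  plan:
    - {"offset":[0,0,0.1],"delta_rot":[0,0,0],"jaw":1}
    - {"offset":[0,0,0.15],"delta_rot":[0,0,0],"jaw":1}
    - {"offset":[0,0,0.2],"delta_rot":[0,0,0],"jaw":1}
    - {"offset":[0,0,0.25],"delta_rot":[0,0,0],"jaw":1}
    - {"offset":[0,0,0.3],"delta_rot":[0,0,0],"jaw":1}
    - {"offset":[0,0,0.33],"delta_rot":[0,0,0],"jaw":1}
    - {"offset":[0,0,0.33],"delta_rot":[0,0,0],"jaw":1}
    - {"offset":[0,0,0.33],"delta_rot":[0,0,0],"jaw":1}

```text
time: 8.5
position: [0.4883, 0.0391, 0.0172]
tool_rot: [0.989, 0.149, -0.0, 0.0]
ft_force: [-0.5, -0.6, -2.5]
grip_width: 0.0215
```

Request:
drive_tool:
  plan:
    - {"offset":[0,0,0.03],"delta_rot":[0,0,0],"jaw":1}
    - {"offset":[0,0,0.06],"delta_rot":[0,0,0],"jaw":1}
    - {"offset":[0,0,0.08],"delta_rot":[0,0,0],"jaw":1}
    - {"offset":[0,0,0.08],"delta_rot":[0,0,0],"jaw":1}
    - {"offset":[0,0,0.08],"delta_rot":[0,0,0],"jaw":1}
    - {"offset":[0,0,0.08],"delta_rot":[0,0,0],"jaw":1}
    - {"offset":[0,0,0.08],"delta_rot":[0,0,0],"jaw":1}
    - {"offset":[0,0,0.08],"delta_rot":[0,0,0],"jaw":1}

```text
time: 9.17
position: [0.4883, 0.039, 0.0169]
tool_rot: [0.989, 0.149, 0.0, 0.0]
ft_force: [-1.6, -0.2, 5.4]
grip_width: 0.0219
```

Contact with the case floor. The force went from -2.5 N to +5.4 N, and z matches the expected height. Now I'll release.

Request:
drive_tool:
  plan:
    - {"offset":[0,0,0],"delta_rot":[0,0,0],"jaw":2.4}
    - {"offset":[0,0,0],"delta_rot":[0,0,0],"jaw":2.8}
    - {"offset":[0,0,0],"delta_rot":[0,0,0],"jaw":3.2}
    - {"offset":[0,0,0],"delta_rot":[0,0,0],"jaw":3.6}
    - {"offset":[0,0,0],"delta_rot":[0,0,0],"jaw":4}
    - {"offset":[0,0,0],"delta_rot":[0,0,0],"jaw":4}
    - {"offset":[0,0,0],"delta_rot":[0,0,0],"jaw":4}
    - {"offset":[0,0,0],"delta_rot":[0,0,0],"jaw":4}

```text
time: 9.83
position: [0.4882, 0.039, 0.0164]
tool_rot: [0.989, 0.149, -0.0, -0.0]
ft_force: [-0.3, -0.2, 0.1]
grip_width: 0.0394
```

Request:
drive_tool:
  plan:
    - {"offset":[0,0,-1],"delta_rot":[0,0,0],"jaw":4}
    - {"offset":[0,0,-2.5],"delta_rot":[0,0,0],"jaw":4}
    - {"offset":[0,0,-5],"delta_rot":[0,0,0],"jaw":4}
    - {"offset":[0,0,-8],"delta_rot":[0,0,0],"jaw":4}
    - {"offset":[0,0,-11],"delta_rot":[0,0,0],"jaw":4}
    - {"offset":[0,0,-13.5],"delta_rot":[0,0,0],"jaw":4}
    - {"offset":[0,0,-14.5],"delta_rot":[0,0,0],"jaw":4}
    - {"offset":[0,0,-14.5],"delta_rot":[0,0,0],"jaw":4}

```text
time: 10.5
position: [0.4901, 0.0389, 0.1649]
tool_rot: [0.989, 0.149, 0.003, 0.001]
ft_force: [0.4, -0.7, -0.1]
grip_width: 0.0401
```

```bash
python3 - <<'E'
from h import *
import pickle
o=rig.get_obs();print(o['time'],o['position'],o['grip_width'],o['ft_force'],np.abs(o['joint_velocities']).max())
im=rig.camera('wrist')[:,:,::-1];pickle.dump(o,open('o7.pkl','wb'))
s=rig.camera('side')[:,:,::-1]
out=np.zeros((600,800,3),np.uint8)
a=cv2.resize(im[80:420,220:560],(400,400));b=cv2.resize(s[110:280,260:420],(400,425));out[:400,:400]=a;out[:425,400:]=b
cv2.imwrite('pics/w7.png',out);cv2.imwrite('pics/w7f.png',im)
E
```

```text
10.5 [0.49009684 0.03890196 0.16487451] 0.04005008298045655 [ 0.35631927 -0.66940148 -0.10193279] 0.05508964221474894
```

View pics/w7.png

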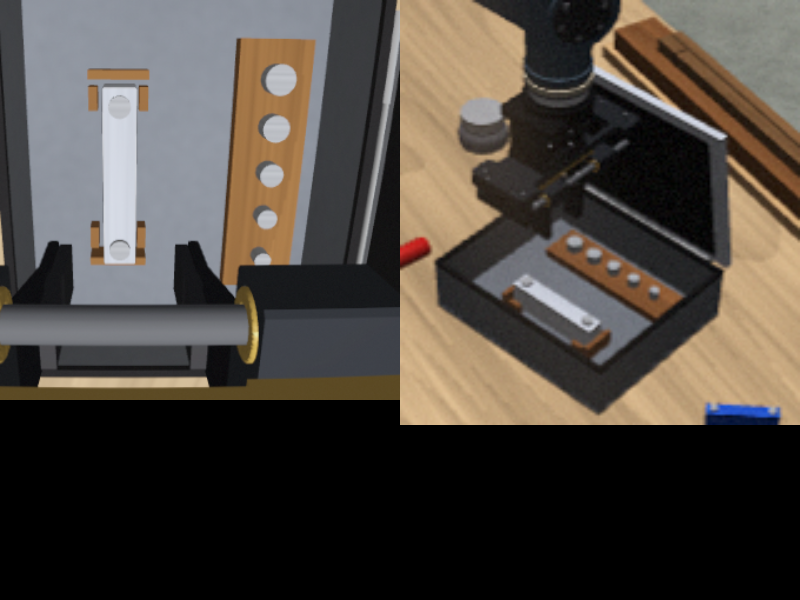

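Request:
drive_tool:
  plan:
    - {"offset":[0,0,-2],"delta_rot":[0,0,0],"jaw":2}
    - {"offset":[0,0,-5],"delta_rot":[0,0,0],"jaw":1}
    - {"offset":[0,0,-8.5],"delta_rot":[0,0,0],"jaw":0}
    - {"offset":[0,0,-12],"delta_rot":[0,0,0],"jaw":0}
    - {"offset":[0,0,-15.5],"delta_rot":[0,0,0],"jaw":0}
    - {"offset":[0,0,-18.5],"delta_rot":[0,0,0],"jaw":0}
    - {"offset":[0,0,-20.5],"delta_rot":[0,0,0],"jaw":0}
    - {"offset":[0,0,-20.5],"delta_rot":[0,0,0],"jaw":0}
  squeeze: 40

```text
time: 11.27
position: [0.4903, 0.0388, 0.3697]
tool_rot: [0.989, 0.149, 0.003, 0.001]
ft_force: [0.3, 0.3, 1.0]
grip_width: 0.0016
```

Request:
drive_tool:
  plan:
    - {"offset":[2,0,0],"delta_rot":[0,0,0],"jaw":0}
    - {"offset":[5,0,0],"delta_rot":[0,0,0],"jaw":0}
    - {"offset":[8.5,0,0],"delta_rot":[0,0,0],"jaw":0}
    - {"offset":[12,0,0],"delta_rot":[0,0,0],"jaw":0}
    - {"offset":[15,0,0],"delta_rot":[0,0,0],"jaw":0}
    - {"offset":[17,0,0],"delta_rot":[0,0,0],"jaw":0}
    - {"offset":[18,0,0],"delta_rot":[0,0,0],"jaw":0}
    - {"offset":[18,0,0],"delta_rot":[0,0,0],"jaw":0}

```text
time: 11.93
position: [0.6613, 0.0926, 0.3619]
tool_rot: [0.989, 0.149, -0.003, -0.001]
ft_force: [0.5, 0.2, -0.9]
grip_width: 0.0002
```

```bash
cat >> h.py <<'E'
CO=np.array([.5272,.0492,0]);CY=np.radians(17.1)
CX=np.array([np.cos(CY),np.sin(CY),0]);CYA=np.array([-np.sin(CY),np.cos(CY),0])
def case(p):
    d=np.array(p)-CO;return np.round(np.array([d@CX,d@CYA,d[2]])*1000,1)
def tcp(th,r=.205,w=.015):  # case mm
    c,s=np.cos(th),np.sin(th);return np.array([110-r*1000*c+14*s+w*1000,0,70+r*1000*s+14*c])
E
python3 - <<'E'
from h import *
o=rig.get_obs();print(o['time'],o['position'],case(o['position']),o['grip_width'],o['ft_force'],R.from_quat(o['tool_rot']).as_euler('xyz',degrees=True),o['q'])
s=rig.camera('side')[:,:,::-1];t=rig.camera('scene')[:,:,::-1]
out=np.zeros((400,800,3),np.uint8);out[:,:400]=cv2.resize(t[100:340,240:480],(400,400));out[:,400:]=cv2.resize(s[40:280,220:460],(400,400))
cv2.imwrite('pics/l8.png',out)
for th in np.arange(1.4,-.01,-.2):print(round(th,2),tcp(th))
E
```

```text
11.9333 [0.66127736 0.09256611 0.36193798] [140.9   2.  361.9] 0.00016371724989933383 [ 0.54365489  0.15314531 -0.88596006] [-179.88957967    0.28939674   17.16593819] [-2.80269033e-02  4.82103121e-01  1.12381830e+00  1.99400150e-04
  1.54107365e+00 -3.27630641e-01]
1.4 [103.95303193   0.         274.39673465]
1.2 [ 63.76520754   0.         266.14102119]
1.0 [ 26.01862108   0.         250.06578417]
0.8 [ -7.78189014   0.         226.81189257]
0.6 [-36.28880643   0.         197.30640565]
0.4 [-58.36564698   0.         162.72561409]
0.2 [-73.13227783   0.         124.4481449 ]
0.0 [-80.   0.  84.]
```

View pics/l8.png

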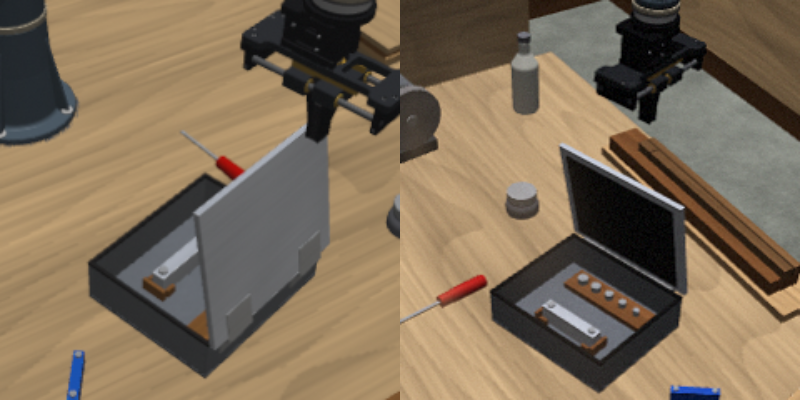

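Request:
drive_tool:
  plan:
    - {"offset":[0,0,1.5],"delta_rot":[0,0,0],"jaw":0}
    - {"offset":[0,0,3.5],"delta_rot":[0,0,0],"jaw":0}
    - {"offset":[0,0,5.5],"delta_rot":[0,0,0],"jaw":0}
    - {"offset":[0,0,7.2],"delta_rot":[0,0,0],"jaw":0}
    - {"offset":[0,0,8.3],"delta_rot":[0,0,0],"jaw":0}
    - {"offset":[0,0,8.7],"delta_rot":[0,0,0],"jaw":0}
    - {"offset":[-0.5,0,8.7],"delta_rot":[0,0,0],"jaw":0}
    - {"offset":[-1,0,8.7],"delta_rot":[0,0,0],"jaw":0}

```text
time: 12.7
position: [0.6505, 0.0889, 0.28]
tool_rot: [0.989, 0.149, 0.0, 0.0]
ft_force: [-0.7, -0.4, 0.5]
grip_width: 0.0001
```

```bash
python3 - <<'E'
from h import *
o=rig.get_obs();print(o['time'],case(o['position']),o['ft_force']@CX,o['ft_force'])
E
```

```text
12.7 [129.5   1.7 280. ] -0.7772685590842192 [-0.70274844 -0.35908852  0.45186288]
```

Request:
drive_tool:
  plan:
    - {"offset":[-0.4,0,0],"delta_rot":[0,0,0],"jaw":0}
    - {"offset":[-0.8,0,0],"delta_rot":[0,0,0],"jaw":0}
    - {"offset":[-1.2,0,0],"delta_rot":[0,0,0],"jaw":0}
    - {"offset":[-1.5,0,0],"delta_rot":[0,0,0],"jaw":0}
    - {"offset":[-1.8,0,0],"delta_rot":[0,0,0],"jaw":0}
    - {"offset":[-2.1,0,0],"delta_rot":[0,0,0],"jaw":0}
    - {"offset":[-2.4,0,0],"delta_rot":[0,0,0],"jaw":0}
    - {"offset":[-2.7,0,0],"delta_rot":[0,0,0],"jaw":0}

```text
time: 13.37
position: [0.6247, 0.0811, 0.2794]
tool_rot: [0.989, 0.149, 0.0, -0.0]
ft_force: [-0.4, -0.6, -0.7]
grip_width: 0.0004
```

```bash
python3 - <<'E'
from h import *
o=rig.get_obs();print(o['time'],case(o['position']),o['ft_force']@CX,o['ft_force'])
E
```

```text
13.3667 [102.5   1.8 279.4] -0.5701713087433069 [-0.41478241 -0.59082093 -0.65371171]
```

Request:
drive_tool:
  plan:
    - {"offset":[-0.25,0,0.1],"delta_rot":[0,0,0],"jaw":0}
    - {"offset":[-0.5,0,0.2],"delta_rot":[0,0,0],"jaw":0}
    - {"offset":[-0.75,0,0.3],"delta_rot":[0,0,0],"jaw":0}
    - {"offset":[-1.0,0,0.4],"delta_rot":[0,0,0],"jaw":0}
    - {"offset":[-1.25,0,0.5],"delta_rot":[0,0,0],"jaw":0}
    - {"offset":[-1.5,0,0.6],"delta_rot":[0,0,0],"jaw":0}
    - {"offset":[-1.5,0,0.6],"delta_rot":[0,0,0],"jaw":0}
    - {"offset":[-1.5,0,0.6],"delta_rot":[0,0,0],"jaw":0}

```text
time: 14.03
position: [0.6129, 0.0773, 0.2745]
tool_rot: [0.989, 0.149, 0.003, -0.0]
ft_force: [4.8, 1.2, 0.5]
grip_width: 0.0005
```

```bash
python3 - <<'E'
from h import *
o=rig.get_obs();print(o['time'],case(o['position']),o['ft_force']@CX,o['ft_force'])
s=rig.camera('side')[:,:,::-1];t=rig.camera('scene')[:,:,::-1]
out=np.zeros((400,800,3),np.uint8);out[:,:400]=cv2.resize(t[140:300,300:460],(400,400));out[:,400:]=cv2.resize(s[60:260,260:460],(400,400))
cv2.imwrite('pics/l9.png',out)
E
```

```text
14.0333 [ 90.2   1.7 274.5] 4.916857906027438 [4.78256224 1.17575139 0.49766844]
```

View pics/l9.png

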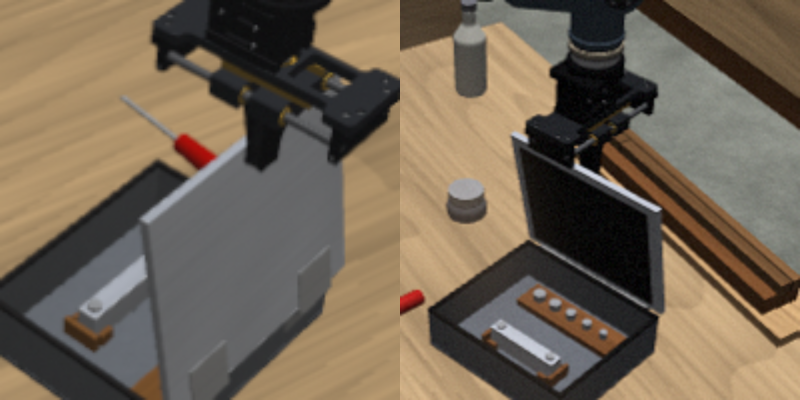

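```bash
python3 - <<'E'
from h import *
def rows(a,b):
    p0=tcp(a);return [[round(float(tcp(t)[0]-p0[0])/10,2),round(float(p0[2]-tcp(t)[2])/10,2)] for t in np.linspace(a,b,9)[1:]]
e=[1.38,1.18,.98,.78,.6,.45,.32,.22,.14,.08]
for a,b in zip(e,e[1:]):print(a,b,rows(a,b))
E
```

```text
1.38 1.18 [[-0.51, 0.07], [-1.02, 0.15], [-1.52, 0.25], [-2.02, 0.35], [-2.52, 0.47], [-3.02, 0.6], [-3.51, 0.75], [-4.0, 0.91]]
1.18 0.98 [[-0.49, 0.17], [-0.97, 0.35], [-1.44, 0.54], [-1.91, 0.75], [-2.38, 0.96], [-2.84, 1.19], [-3.29, 1.43], [-3.74, 1.68]]
0.98 0.78 [[-0.44, 0.26], [-0.88, 0.53], [-1.31, 0.82], [-1.73, 1.11], [-2.14, 1.42], [-2.55, 1.73], [-2.94, 2.06], [-3.33, 2.39]]
0.78 0.6 [[-0.34, 0.31], [-0.68, 0.63], [-1.01, 0.95], [-1.33, 1.28], [-1.64, 1.62], [-1.95, 1.97], [-2.25, 2.32], [-2.54, 2.68]]
0.6 0.45 [[-0.24, 0.3], [-0.47, 0.61], [-0.69, 0.93], [-0.91, 1.24], [-1.12, 1.57], [-1.33, 1.89], [-1.53, 2.22], [-1.72, 2.55]]
0.45 0.32 [[-0.16, 0.29], [-0.32, 0.59], [-0.47, 0.88], [-0.62, 1.18], [-0.77, 1.48], [-0.91, 1.79], [-1.04, 2.09], [-1.17, 2.4]]
0.32 0.22 [[-0.1, 0.24], [-0.19, 0.48], [-0.28, 0.72], [-0.36, 0.96], [-0.45, 1.2], [-0.53, 1.45], [-0.61, 1.69], [-0.68, 1.94]]
0.22 0.14 [[-0.06, 0.2], [-0.11, 0.4], [-0.17, 0.59], [-0.22, 0.79], [-0.27, 0.99], [-0.31, 1.19], [-0.36, 1.39], [-0.4, 1.59]]
0.14 0.08 [[-0.03, 0.15], [-0.06, 0.3], [-0.09, 0.45], [-0.12, 0.6], [-0.15, 0.76], [-0.17, 0.91], [-0.2, 1.06], [-0.22, 1.21]]
```

Request:
drive_tool:
  plan:
    - {"offset":[-0.4,0,0.07],"delta_rot":[0,0,0],"jaw":0}
    - {"offset":[-0.9,0,0.15],"delta_rot":[0,0,0],"jaw":0}
    - {"offset":[-1.4,0,0.25],"delta_rot":[0,0,0],"jaw":0}
    - {"offset":[-2.0,0,0.35],"delta_rot":[0,0,0],"jaw":0}
    - {"offset":[-2.5,0,0.47],"delta_rot":[0,0,0],"jaw":0}
    - {"offset":[-3.0,0,0.6],"delta_rot":[0,0,0],"jaw":0}
    - {"offset":[-3.5,0,0.75],"delta_rot":[0,0,0],"jaw":0}
    - {"offset":[-4.0,0,0.9],"delta_rot":[0,0,0],"jaw":0}

```text
time: 14.8
position: [0.575, 0.0658, 0.2654]
tool_rot: [0.989, 0.149, 0.004, -0.0]
ft_force: [5.6, 2.8, -0.2]
grip_width: 0.0005
```

```bash
python3 - <<'E'
from h import *
o=rig.get_obs();print(o['time'],case(o['position']),o['ft_force']@CX,o['ft_force'],R.from_quat(o['tool_rot']).as_euler('xyz',degrees=True))
E
```

```text
14.8 [ 50.6   1.8 265.4] 6.18896000486322 [ 5.61317194  2.80209685 -0.17423031] [179.97861563  -0.44854504  17.10778914]
```

Request:
drive_tool:
  plan:
    - {"offset":[-0.49,0,0.17],"delta_rot":[0,0,0],"jaw":0}
    - {"offset":[-0.97,0,0.35],"delta_rot":[0,0,0],"jaw":0}
    - {"offset":[-1.44,0,0.54],"delta_rot":[0,0,0],"jaw":0}
    - {"offset":[-1.91,0,0.75],"delta_rot":[0,0,0],"jaw":0}
    - {"offset":[-2.38,0,0.96],"delta_rot":[0,0,0],"jaw":0}
    - {"offset":[-2.84,0,1.19],"delta_rot":[0,0,0],"jaw":0}
    - {"offset":[-3.29,0,1.43],"delta_rot":[0,0,0],"jaw":0}
    - {"offset":[-3.74,0,1.68],"delta_rot":[0,0,0],"jaw":0}

```text
time: 15.47
position: [0.539, 0.0547, 0.2483]
tool_rot: [0.989, 0.149, 0.003, -0.0]
ft_force: [5.4, 3.1, -0.5]
grip_width: 0.0004
```

Request:
drive_tool:
  plan:
    - {"offset":[-0.44,0,0.26],"delta_rot":[0,0,0],"jaw":0}
    - {"offset":[-0.88,0,0.53],"delta_rot":[0,0,0],"jaw":0}
    - {"offset":[-1.31,0,0.82],"delta_rot":[0,0,0],"jaw":0}
    - {"offset":[-1.73,0,1.11],"delta_rot":[0,0,0],"jaw":0}
    - {"offset":[-2.14,0,1.42],"delta_rot":[0,0,0],"jaw":0}
    - {"offset":[-2.55,0,1.73],"delta_rot":[0,0,0],"jaw":0}
    - {"offset":[-2.94,0,2.06],"delta_rot":[0,0,0],"jaw":0}
    - {"offset":[-3.33,0,2.39],"delta_rot":[0,0,0],"jaw":0}

```text
time: 16.13
position: [0.5059, 0.0443, 0.2241]
tool_rot: [0.989, 0.149, 0.002, 0.0]
ft_force: [3.6, 1.6, -0.1]
grip_width: 0.0003
```

```bash
python3 - <<'E'
from h import *
o=rig.get_obs();print(o['time'],case(o['position']),o['ft_force']@CX,o['ft_force'],R.from_quat(o['tool_rot']).as_euler('xyz',degrees=True))
s=rig.camera('side')[:,:,::-1];t=rig.camera('scene')[:,:,::-1]
out=np.zeros((400,800,3),np.uint8);out[:,:400]=cv2.resize(t[100:340,240:480],(400,400));out[:,400:]=cv2.resize(s[60:300,220:460],(400,400))
cv2.imwrite('pics/l10.png',out)
E
```

```text
16.1333 [-21.8   1.6 224.1] 3.939659966487885 [ 3.64347134  1.55507755 -0.05395406] [179.96577004  -0.18791339  17.12075123]
```

View pics/l10.png

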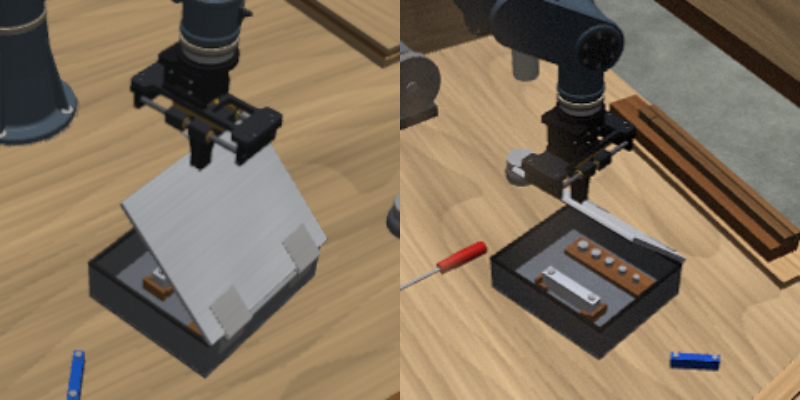

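```bash
python3 - <<'E'
from h import *
def L(r,y,off,th):
    c,s=np.cos(th),np.sin(th);x=.110-r*c+off*s;z=.07+r*s+off*c
    return CO+CX*x+CYA*y+np.array([0,0,z])
f=lambda p:p*1
for th in (.6,.7,.75,.8,.85,.9,1.0):
    a=(proj('scene',[L(.222,-.132,.014,th),L(.222,.132,.014,th)])-[240,100])*400/240
    b=(proj('side',[L(.222,-.132,.014,th),L(.222,.132,.014,th)])-[220,60])*400/240+[400,0]
    print(th,a.round(0).tolist(),b.round(0).tolist())
o=rig.get_obs();T=toolT(o)
print((proj('scene',T[:3,3])-[240,100])*400/240,(proj('side',T[:3,3])-[220,60])*400/240+[400,0])
E
```

```text
0.6 [[109.0, 209.0], [235.0, 115.0]] [[624.0, 257.0], [504.0, 185.0]]
0.7 [[117.0, 204.0], [244.0, 110.0]] [[631.0, 244.0], [510.0, 173.0]]
0.75 [[122.0, 203.0], [249.0, 108.0]] [[634.0, 238.0], [513.0, 167.0]]
0.8 [[126.0, 201.0], [254.0, 106.0]] [[638.0, 231.0], [516.0, 161.0]]
0.85 [[132.0, 201.0], [260.0, 105.0]] [[642.0, 225.0], [520.0, 156.0]]
0.9 [[137.0, 200.0], [266.0, 104.0]] [[646.0, 219.0], [524.0, 150.0]]
1.0 [[149.0, 200.0], [278.0, 102.0]] [[654.0, 208.0], [531.0, 139.0]]
[[200.7019595  162.98774449]] [[578.18381605 198.74674106]]
```

Request:
drive_tool:
  plan:
    - {"offset":[-0.34,0,0.31],"delta_rot":[0,0,0],"jaw":0}
    - {"offset":[-0.68,0,0.63],"delta_rot":[0,0,0],"jaw":0}
    - {"offset":[-1.01,0,0.95],"delta_rot":[0,0,0],"jaw":0}
    - {"offset":[-1.33,0,1.28],"delta_rot":[0,0,0],"jaw":0}
    - {"offset":[-1.64,0,1.62],"delta_rot":[0,0,0],"jaw":0}
    - {"offset":[-1.95,0,1.97],"delta_rot":[0,0,0],"jaw":0}
    - {"offset":[-2.25,0,2.32],"delta_rot":[0,0,0],"jaw":0}
    - {"offset":[-2.54,0,2.68],"delta_rot":[0,0,0],"jaw":0}

```text
time: 16.9
position: [0.4803, 0.0366, 0.1966]
tool_rot: [0.989, 0.149, 0.0, 0.0]
ft_force: [3.7, 1.6, 1.0]
grip_width: 0.0004
```

Request:
drive_tool:
  plan:
    - {"offset":[-0.24,0,0.3],"delta_rot":[0,0,0],"jaw":0}
    - {"offset":[-0.47,0,0.61],"delta_rot":[0,0,0],"jaw":0}
    - {"offset":[-0.69,0,0.93],"delta_rot":[0,0,0],"jaw":0}
    - {"offset":[-0.91,0,1.24],"delta_rot":[0,0,0],"jaw":0}
    - {"offset":[-1.12,0,1.57],"delta_rot":[0,0,0],"jaw":0}
    - {"offset":[-1.33,0,1.89],"delta_rot":[0,0,0],"jaw":0}
    - {"offset":[-1.53,0,2.22],"delta_rot":[0,0,0],"jaw":0}
    - {"offset":[-1.72,0,2.55],"delta_rot":[0,0,0],"jaw":0}

```text
time: 17.57
position: [0.4638, 0.0315, 0.1711]
tool_rot: [0.989, 0.149, -0.0, 0.0]
ft_force: [1.4, 0.7, 1.6]
grip_width: 0.0007
```

Request:
drive_tool:
  plan:
    - {"offset":[-0.16,0,0.29],"delta_rot":[0,0,0],"jaw":0}
    - {"offset":[-0.32,0,0.59],"delta_rot":[0,0,0],"jaw":0}
    - {"offset":[-0.47,0,0.88],"delta_rot":[0,0,0],"jaw":0}
    - {"offset":[-0.62,0,1.18],"delta_rot":[0,0,0],"jaw":0}
    - {"offset":[-0.77,0,1.48],"delta_rot":[0,0,0],"jaw":0}
    - {"offset":[-0.91,0,1.79],"delta_rot":[0,0,0],"jaw":0}
    - {"offset":[-1.04,0,2.09],"delta_rot":[0,0,0],"jaw":0}
    - {"offset":[-1.17,0,2.4],"delta_rot":[0,0,0],"jaw":0}

```text
time: 18.23
position: [0.4527, 0.0281, 0.1472]
tool_rot: [0.989, 0.149, -0.0, 0.0]
ft_force: [1.7, 0.8, 0.5]
grip_width: 0.0006
```

```bash
python3 - <<'E'
from h import *
o=rig.get_obs();p=case(o['position']);print(o['time'],p,o['ft_force']@CX,o['ft_force'])
dx,dz=110-(p[0]-4),p[2]-70;print(np.arctan2(dz,dx)-np.arcsin(14/np.hypot(dx,dz)),np.hypot(dx,dz))
E
```

```text
18.2333 [-77.4   1.7 147.2] 1.888174428822463 [1.71892997 0.83401204 0.46292812]
0.31549832920623866 206.38265430990077
```

Request:
drive_tool:
  plan:
    - {"offset":[-0.1,0,0.24],"delta_rot":[0,0,0],"jaw":0}
    - {"offset":[-0.19,0,0.48],"delta_rot":[0,0,0],"jaw":0}
    - {"offset":[-0.28,0,0.72],"delta_rot":[0,0,0],"jaw":0}
    - {"offset":[-0.36,0,0.96],"delta_rot":[0,0,0],"jaw":0}
    - {"offset":[-0.45,0,1.2],"delta_rot":[0,0,0],"jaw":0}
    - {"offset":[-0.53,0,1.45],"delta_rot":[0,0,0],"jaw":0}
    - {"offset":[-0.61,0,1.69],"delta_rot":[0,0,0],"jaw":0}
    - {"offset":[-0.68,0,1.94],"delta_rot":[0,0,0],"jaw":0}

```text
time: 18.9
position: [0.4462, 0.0262, 0.1278]
tool_rot: [0.989, 0.149, -0.0, -0.0]
ft_force: [0.8, 1.8, 1.4]
grip_width: 0.0007
```

Request:
drive_tool:
  plan:
    - {"offset":[-0.06,0,0.2],"delta_rot":[0,0,0],"jaw":0}
    - {"offset":[-0.11,0,0.4],"delta_rot":[0,0,0],"jaw":0}
    - {"offset":[-0.17,0,0.59],"delta_rot":[0,0,0],"jaw":0}
    - {"offset":[-0.22,0,0.79],"delta_rot":[0,0,0],"jaw":0}
    - {"offset":[-0.27,0,0.99],"delta_rot":[0,0,0],"jaw":0}
    - {"offset":[-0.31,0,1.19],"delta_rot":[0,0,0],"jaw":0}
    - {"offset":[-0.36,0,1.39],"delta_rot":[0,0,0],"jaw":0}
    - {"offset":[-0.4,0,1.59],"delta_rot":[0,0,0],"jaw":0}

```text
time: 19.57
position: [0.4425, 0.025, 0.112]
tool_rot: [0.989, 0.149, -0.0, 0.0]
ft_force: [0.5, 0.7, 1.5]
grip_width: 0.0003
```

Request:
drive_tool:
  plan:
    - {"offset":[-0.03,0,0.15],"delta_rot":[0,0,0],"jaw":0}
    - {"offset":[-0.06,0,0.3],"delta_rot":[0,0,0],"jaw":0}
    - {"offset":[-0.09,0,0.45],"delta_rot":[0,0,0],"jaw":0}
    - {"offset":[-0.12,0,0.6],"delta_rot":[0,0,0],"jaw":0}
    - {"offset":[-0.15,0,0.76],"delta_rot":[0,0,0],"jaw":0}
    - {"offset":[-0.17,0,0.91],"delta_rot":[0,0,0],"jaw":0}
    - {"offset":[-0.2,0,1.06],"delta_rot":[0,0,0],"jaw":0}
    - {"offset":[-0.22,0,1.21],"delta_rot":[0,0,0],"jaw":0}

```text
time: 20.23
position: [0.4405, 0.0243, 0.0999]
tool_rot: [0.989, 0.149, 0.0, 0.0]
ft_force: [0.6, 1.2, 0.4]
grip_width: 0.0006
```

```bash
python3 - <<'E'
from h import *
o=rig.get_obs();p=case(o['position']);print(o['time'],p,o['ft_force']@CX,o['ft_force'])
dx,dz=110-(p[0]-4),p[2]-70;print(np.arctan2(dz,dx)-np.arcsin(14/np.hypot(dx,dz)),np.hypot(dx,dz))
s=rig.camera('side')[:,:,::-1];t=rig.camera('scene')[:,:,::-1]
out=np.zeros((400,800,3),np.uint8);out[:,:400]=cv2.resize(t[140:340,260:460],(400,400));out[:,400:]=cv2.resize(s[100:300,230:430],(400,400))
cv2.imwrite('pics/l11.png',out)
E
```

```text
20.2333 [-90.2   1.7  99.9] 0.9437068604211212 [0.62124252 1.19006669 0.35187887]
0.0775028592483925 206.37744547309427
```

View pics/l11.png

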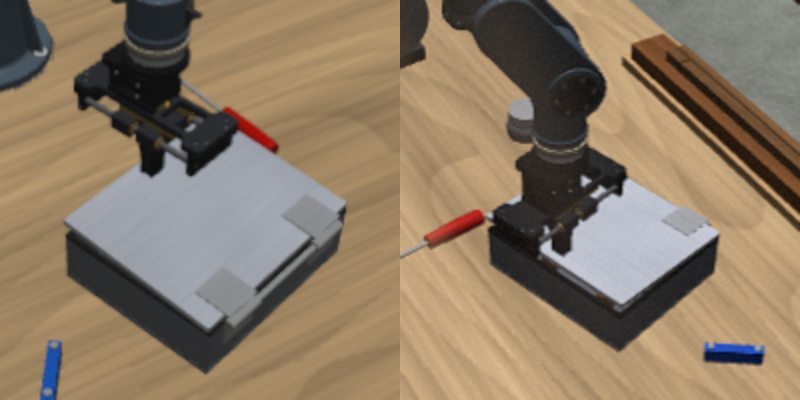

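Request:
drive_tool:
  plan:
    - {"offset":[0,0,0.15],"delta_rot":[0,0,0],"jaw":0}
    - {"offset":[-0.05,0,0.3],"delta_rot":[0,0,0],"jaw":0}
    - {"offset":[-0.05,0,0.45],"delta_rot":[0,0,0],"jaw":0}
    - {"offset":[-0.1,0,0.6],"delta_rot":[0,0,0],"jaw":0}
    - {"offset":[-0.1,0,0.75],"delta_rot":[0,0,0],"jaw":0}
    - {"offset":[-0.1,0,0.9],"delta_rot":[0,0,0],"jaw":0}
    - {"offset":[-0.1,0,1.05],"delta_rot":[0,0,0],"jaw":0}
    - {"offset":[-0.1,0,1.2],"delta_rot":[0,0,0],"jaw":0}

```text
time: 21.0
position: [0.439, 0.024, 0.0878]
tool_rot: [0.989, 0.149, -0.001, -0.0]
ft_force: [-0.6, -0.5, 0.5]
grip_width: 0.0003
```

Request:
drive_tool:
  plan:
    - {"offset":[0,0,0.03],"delta_rot":[0,0,0],"jaw":0}
    - {"offset":[0,0,0.06],"delta_rot":[0,0,0],"jaw":0}
    - {"offset":[0,0,0.09],"delta_rot":[0,0,0],"jaw":0}
    - {"offset":[0,0,0.12],"delta_rot":[0,0,0],"jaw":0}
    - {"offset":[0,0,0.15],"delta_rot":[0,0,0],"jaw":0}
    - {"offset":[0,0,0.18],"delta_rot":[0,0,0],"jaw":0}
    - {"offset":[0,0,0.2],"delta_rot":[0,0,0],"jaw":0}
    - {"offset":[0,0,0.2],"delta_rot":[0,0,0],"jaw":0}

```text
time: 21.67
position: [0.4395, 0.0241, 0.086]
tool_rot: [0.989, 0.149, -0.0, -0.0]
ft_force: [0.1, -0.7, 1.7]
grip_width: 0.0006
```

Request:
drive_tool:
  plan:
    - {"offset":[0,0,0.02],"delta_rot":[0,0,0],"jaw":0}
    - {"offset":[0,0,0.04],"delta_rot":[0,0,0],"jaw":0}
    - {"offset":[0,0,0.06],"delta_rot":[0,0,0],"jaw":0}
    - {"offset":[0,0,0.08],"delta_rot":[0,0,0],"jaw":0}
    - {"offset":[0,0,0.1],"delta_rot":[0,0,0],"jaw":0}
    - {"offset":[0,0,0.1],"delta_rot":[0,0,0],"jaw":0}
    - {"offset":[0,0,0.1],"delta_rot":[0,0,0],"jaw":0}
    - {"offset":[0,0,0.1],"delta_rot":[0,0,0],"jaw":0}

```text
time: 22.33
position: [0.44, 0.0239, 0.085]
tool_rot: [0.989, 0.149, 0.0, 0.0]
ft_force: [-0.9, 0.5, -0.0]
grip_width: 0.0005
```

Request:
drive_tool:
  plan:
    - {"offset":[0,0,0.02],"delta_rot":[0,0,0],"jaw":0}
    - {"offset":[0,0,0.04],"delta_rot":[0,0,0],"jaw":0}
    - {"offset":[0,0,0.05],"delta_rot":[0,0,0],"jaw":0}
    - {"offset":[0,0,0.06],"delta_rot":[0,0,0],"jaw":0}
    - {"offset":[0,0,0.08],"delta_rot":[0,0,0],"jaw":0}
    - {"offset":[0,0,0.08],"delta_rot":[0,0,0],"jaw":0}
    - {"offset":[0,0,0.08],"delta_rot":[0,0,0],"jaw":0}
    - {"offset":[0,0,0.08],"delta_rot":[0,0,0],"jaw":0}

```text
time: 23.0
position: [0.4399, 0.0239, 0.0843]
tool_rot: [0.989, 0.149, 0.0, 0.0]
ft_force: [1.0, 0.2, 1.7]
grip_width: 0.0004
```

Request:
drive_tool:
  plan:
    - {"offset":[0,0,0.02],"delta_rot":[0,0,0],"jaw":0}
    - {"offset":[0,0,0.04],"delta_rot":[0,0,0],"jaw":0}
    - {"offset":[0,0,0.05],"delta_rot":[0,0,0],"jaw":0}
    - {"offset":[0,0,0.06],"delta_rot":[0,0,0],"jaw":0}
    - {"offset":[0,0,0.08],"delta_rot":[0,0,0],"jaw":0}
    - {"offset":[0,0,0.08],"delta_rot":[0,0,0],"jaw":0}
    - {"offset":[0,0,0.08],"delta_rot":[0,0,0],"jaw":0}
    - {"offset":[0,0,0.08],"delta_rot":[0,0,0],"jaw":0}

```text
time: 23.67
position: [0.4399, 0.024, 0.0837]
tool_rot: [0.989, 0.149, 0.0, 0.0]
ft_force: [0.8, -1.3, 4.7]
grip_width: 0.0004
```

Request:
drive_tool:
  plan:
    - {"offset":[0,0,0.02],"delta_rot":[0,0,0],"jaw":0}
    - {"offset":[0,0,0.04],"delta_rot":[0,0,0],"jaw":0}
    - {"offset":[0,0,0.06],"delta_rot":[0,0,0],"jaw":0}
    - {"offset":[0,0,0.08],"delta_rot":[0,0,0],"jaw":0}
    - {"offset":[0,0,0.08],"delta_rot":[0,0,0],"jaw":0}
    - {"offset":[0,0,0.08],"delta_rot":[0,0,0],"jaw":0}
    - {"offset":[0,0,0.08],"delta_rot":[0,0,0],"jaw":0}
    - {"offset":[0,0,0.08],"delta_rot":[0,0,0],"jaw":0}

```text
time: 24.33
position: [0.4399, 0.0239, 0.0831]
tool_rot: [0.989, 0.149, 0.001, 0.0]
ft_force: [0.8, 0.1, 7.8]
grip_width: 0.0004
```

Request:
drive_tool:
  plan:
    - {"offset":[0,0,0.03],"delta_rot":[0,0,0],"jaw":0}
    - {"offset":[0,0,0.06],"delta_rot":[0,0,0],"jaw":0}
    - {"offset":[0,0,0.09],"delta_rot":[0,0,0],"jaw":0}
    - {"offset":[0,0,0.1],"delta_rot":[0,0,0],"jaw":0}
    - {"offset":[0,0,0.1],"delta_rot":[0,0,0],"jaw":0}
    - {"offset":[0,0,0.1],"delta_rot":[0,0,0],"jaw":0}
    - {"offset":[0,0,0.1],"delta_rot":[0,0,0],"jaw":0}
    - {"offset":[0,0,0.1],"delta_rot":[0,0,0],"jaw":0}

```text
time: 25.0
position: [0.4399, 0.0239, 0.0824]
tool_rot: [0.989, 0.149, 0.001, 0.0]
ft_force: [-0.1, -0.7, 11.6]
grip_width: 0.0006
```

Request:
drive_tool:
  plan:
    - {"offset":[0,0,0.02],"delta_rot":[0,0,0],"jaw":0}
    - {"offset":[0,0,0.04],"delta_rot":[0,0,0],"jaw":0}
    - {"offset":[0,0,0.06],"delta_rot":[0,0,0],"jaw":0}
    - {"offset":[0,0,0.08],"delta_rot":[0,0,0],"jaw":0}
    - {"offset":[0,0,0.08],"delta_rot":[0,0,0],"jaw":0}
    - {"offset":[0,0,0.08],"delta_rot":[0,0,0],"jaw":0}
    - {"offset":[0,0,0.08],"delta_rot":[0,0,0],"jaw":0}
    - {"offset":[0,0,0.08],"delta_rot":[0,0,0],"jaw":0}

```text
time: 25.67
position: [0.4398, 0.0239, 0.0819]
tool_rot: [0.989, 0.149, 0.001, 0.0]
ft_force: [-1.0, -0.7, 14.7]
grip_width: 0.0006
```

Request:
drive_tool:
  plan:
    - {"offset":[0,0,0.02],"delta_rot":[0,0,0],"jaw":0}
    - {"offset":[0,0,0.04],"delta_rot":[0,0,0],"jaw":0}
    - {"offset":[0,0,0.06],"delta_rot":[0,0,0],"jaw":0}
    - {"offset":[0,0,0.07],"delta_rot":[0,0,0],"jaw":0}
    - {"offset":[0,0,0.07],"delta_rot":[0,0,0],"jaw":0}
    - {"offset":[0,0,0.07],"delta_rot":[0,0,0],"jaw":0}
    - {"offset":[0,0,0.07],"delta_rot":[0,0,0],"jaw":0}
    - {"offset":[0,0,0.07],"delta_rot":[0,0,0],"jaw":0}

```text
time: 26.33
position: [0.4398, 0.0239, 0.0814]
tool_rot: [0.989, 0.149, 0.001, 0.0]
ft_force: [-1.5, 0.1, 16.7]
grip_width: 0.0004
```

```bash
python3 - <<'E'
from h import *
for i in range(6):
    o=rig.get_obs();print(o['time'],o['position'][2],o['ft_force'][2]);rig.camera('side')
E
```

```text
26.3333 0.08143183504950466 16.682516572423335
26.3833 0.08142545827703994 17.188036673179894
26.4333 0.08143716710733753 17.32584125256639
26.4833 0.08141944668747964 17.44599159042975
26.5333 0.08144775155755954 17.268045043223875
26.5833 0.08143579469708581 16.72128096173851
```

Holding at a mean of 17.1 N, inside the 16–19 N band. Now I'll back off gently.

Request:
drive_tool:
  plan:
    - {"offset":[0,0,-0.08],"delta_rot":[0,0,0],"jaw":0}
    - {"offset":[0,0,-0.16],"delta_rot":[0,0,0],"jaw":0}
    - {"offset":[0,0,-0.24],"delta_rot":[0,0,0],"jaw":0}
    - {"offset":[0,0,-0.32],"delta_rot":[0,0,0],"jaw":0}
    - {"offset":[0,0,-0.4],"delta_rot":[0,0,0],"jaw":0}
    - {"offset":[0,0,-0.5],"delta_rot":[0,0,0],"jaw":0}
    - {"offset":[0,0,-0.8],"delta_rot":[0,0,0],"jaw":0}
    - {"offset":[0,0,-1.5],"delta_rot":[0,0,0],"jaw":0}

```text
time: 27.3
position: [0.4388, 0.0242, 0.0948]
tool_rot: [0.989, 0.149, -0.001, -0.0]
ft_force: [-0.4, -0.6, 0.9]
grip_width: 0.0004
```

Request:
drive_tool:
  plan:
    - {"offset":[0,0,-2],"delta_rot":[0,0,0],"jaw":0}
    - {"offset":[0,0,-4],"delta_rot":[0,0,0],"jaw":0}
    - {"offset":[0,0,-6],"delta_rot":[0,0,0],"jaw":0}
    - {"offset":[0,0,-8],"delta_rot":[0,0,0],"jaw":0}
    - {"offset":[0,0,-9],"delta_rot":[0,0,0],"jaw":0}
    - {"offset":[0,0,-9],"delta_rot":[0,0,0],"jaw":0}
    - {"offset":[0,0,-9],"delta_rot":[0,0,0],"jaw":0}
    - {"offset":[0,0,-9],"delta_rot":[0,0,0],"jaw":0}

```text
time: 27.97
position: [0.4389, 0.0241, 0.1848]
tool_rot: [0.989, 0.149, -0.001, -0.0]
ft_force: [0.1, -0.2, 0.5]
grip_width: 0.0004
```

```bash
python3 - <<'E'
from h import *
o=rig.get_obs();p=case(o['position']);print(o['time'],p,o['ft_force'])
s=rig.camera('side')[:,:,::-1];t=rig.camera('scene')[:,:,::-1]
out=np.zeros((400,800,3),np.uint8);out[:,:400]=cv2.resize(t[140:340,260:460],(400,400));out[:,400:]=cv2.resize(s[100:300,230:430],(400,400))
cv2.imwrite('pics/l12.png',out)
E
```

```text
27.9667 [-91.8   2.  184.8] [ 0.11458899 -0.19234447  0.46853012]
```

View pics/l12.png

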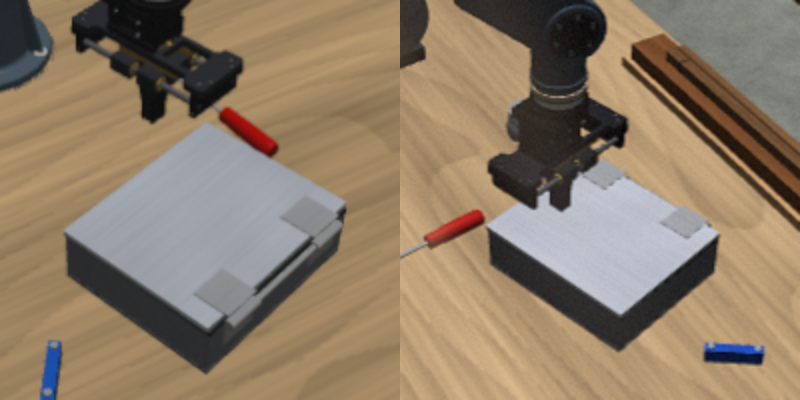

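The lid is closed and flush, and the arm is clear of it. Handing in.

```bash
python3 - <<'E'
from rig import *
print(hand_in())
E
```

```text
the job is handed in; nothing more can be done
None
```

The job is handed in at about 28 s of the 72 s allowed; no verdict was reported.

- **Gauge:** I picked up the plain silver bar rather than the red or blue one. I lowered it into the cradle until it touched the case floor, with no drop, and let go. The wrist and side pictures showed it lying upright between both saddles, and before lowering it was within about 0.5 mm of centre.
- **Lid:** I pushed it down from behind at about 0.3 rad/s, slowing to 0.1–0.2 rad/s over the last 0.3 rad. I then pressed in small steps up to a mean of 17.1 N, and no force reading went above 17.5 N. The tip went down about 2.7 mm between first resistance and full press, against the 0.9 mm needed.
- **Last checks:** After I let go, the force read near zero and both pictures showed the lid flush with the arm clear above it. I did not measure the seal after letting go, so that it stayed squashed rests on having pressed within the stated 16–19 N. The gauge cannot be seen under the closed lid.
- **One oddity:** Part-way down, the vertical force read lower than the lid's angle would suggest. It was clear and steady during the final press.
- **Bystanders:** I didn't touch the other things on the bench, but did not measure their positions at the end.

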